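# Restock the clamp-on spice rack

## Task

Restock the spice rack: thread the square tins that are out onto its rod by their eyes so that they hang in the order red, white, green, blue from the post outwards (skip any colour that is missing), putting them on in that order, and then close the rod's free end with the gold cap pushed fully home. Also stand both gold-lidded hexagonal jars upright in the wooden tray, one fully down in each six-sided pocket, before or after the tins. Leave the dish, the honey dipper and the salt cup alone, and let go of everything at the end.

Things in the scene. Friction and masses are not known exactly. Their poses are not given: they have to be found in the camera images.
- rack: fixed chrome spice rack: 90 mm square green glass foot plate 8 mm thick, round post 16 mm thick from its middle up to 116 mm, round rod 9 mm thick leaving the post horizontally along the rack's +y, axis 110 mm above the table, free end 185 mm from the post's axis. Origin under the post at table height, z up. Things go on over the free end
- rod_root (a point): point on the rod's axis at the post's axis (axes as the rack: +y runs along the rod to its free end)
- rod_end (a point): centre of the rod's free end face, 185 mm from rod_root along +y
- tray: fixed wooden tray 92 x 196 mm, a 6 mm board with two six-sided rims 10 mm high (tops 16 mm above the table). Origin at table height under its middle; pockets 96 mm apart along its y, each 47.5 mm across flats, 10 mm deep; one pair of flats faces the tray's +x and -x
- pocket_a (a point): centre of the floor of the pocket at the tray's -y end, 6 mm above the table; axes as the tray
- pocket_b (a point): centre of the floor of the pocket at the tray's +y end, 6 mm above the table; axes as the tray
- cap: gold end cap, block 32 (x) x 32 (y) x 38 mm high, about 50 g, on its foot; origin at the centre of its underside. A blind square socket 14 mm wide, 24 mm deep opens in its -y face (8 mm end wall at +y, turquoise dot outside), axis 20 mm above the underside. Hangs loosely on the rod by its weight
- cap_mouth (a point): centre of the socket's mouth on the cap's -y face; axes as the cap
- cap_bottom (a point): centre of the socket's bottom, 24 mm in from the mouth along the cap's +y: the rod's end face meets it when the cap is fully home
- jar_a: hexagonal amber glass jar, about 160 g: 44 mm across flats (50.8 over corners), 48 mm high, with a round gold lid 41 mm wide, 12 mm high on top (60 mm in all). Origin at the centre of its underside; one pair of flats faces its own +x and -x. The jars are alike; either fits either pocket, six ways round
- jar_b: hexagonal amber glass jar, about 160 g: 44 mm across flats (50.8 over corners), 48 mm high, with a round gold lid 41 mm wide, 12 mm high on top (60 mm in all). Origin at the centre of its underside; one pair of flats faces its own +x and -x. The jars are alike; either fits either pocket, six ways round
- tin_red: red square spice tin, largest of the set, about 79 g: closed body 34 (x) x 30 (y) x 38 mm high, topped by a flat eye 34 wide (x), 14 thick (y), 30 high with a 16 mm square through hole along y, its centre 52 mm above the underside. Total height 68 mm. Origin at the centre of its underside. It is the same turned half round. May be absent
- tin_red_eye (a point): centre of the red tin's hole, 52 mm above its underside; the hole runs along the tin's y
- tin_white: white square spice tin, second largest of the set, about 73 g: closed body 34 (x) x 30 (y) x 31 mm high, topped by a flat eye 34 wide (x), 14 thick (y), 30 high with a 16 mm square through hole along y, its centre 45 mm above the underside. Total height 61 mm. Origin at the centre of its underside. It is the same turned half round. May be absent
- tin_white_eye (a point): centre of the white tin's hole, 45 mm above its underside; the hole runs along the tin's y
- tin_green: green square spice tin, third largest of the set, about 67 g: closed body 34 (x) x 30 (y) x 24 mm high, topped by a flat eye 34 wide (x), 14 thick (y), 30 high with a 16 mm square through hole along y, its centre 38 mm above the underside. Total height 54 mm. Origin at the centre of its underside. It is the same turned half round. May be absent
- tin_green_eye (a point): centre of the green tin's hole, 38 mm above its underside; the hole runs along the tin's y
- tin_blue: blue square spice tin, smallest of the set, about 60 g: closed body 34 (x) x 30 (y) x 17 mm high, topped by a flat eye 34 wide (x), 14 thick (y), 30 high with a 16 mm square through hole along y, its centre 31 mm above the underside. Total height 47 mm. Origin at the centre of its underside. It is the same turned half round. May be absent
- tin_blue_eye (a point): centre of the blue tin's hole, 31 mm above its underside; the hole runs along the tin's y
- dish: small turquoise ceramic dish, 90 mm wide, 30 mm high; leave alone; origin at the centre of its underside
- dipper: wooden honey dipper lying down, 135 mm long, 27 mm thick; leave alone; origin under its middle, on the table
- cellar: small white ceramic salt cup, open on top, 56 mm wide, 55 mm high; leave alone; origin at the centre of its underside
Mind the look-alikes: they are no part of the job. Of the things like the cap, leave any that is black, grey or orange; of the rest the larger one is meant.

How it is judged (in metres and radians):
On the way, in this order (a step that is already met when the one before it is completed fails the run):
1. the red tin (if it is out) is threaded on the rod (x of tin_red_eye in the frame of rod_root between -0.009 and 0.009 m and z of tin_red_eye in the frame of rod_root between -0.011 and 0.006 m and y of tin_red_eye in the frame of rod_root between 0.01 and 0.165 m), for 0.2 s.
2. the white tin (if it is out) is threaded on the rod (x of tin_white_eye in the frame of rod_root between -0.009 and 0.009 m and z of tin_white_eye in the frame of rod_root between -0.011 and 0.006 m and y of tin_white_eye in the frame of rod_root between 0.01 and 0.165 m), for 0.2 s.
3. the green tin (if it is out) is threaded on the rod (x of tin_green_eye in the frame of rod_root between -0.009 and 0.009 m and z of tin_green_eye in the frame of rod_root between -0.011 and 0.006 m and y of tin_green_eye in the frame of rod_root between 0.01 and 0.165 m), for 0.2 s.
4. the blue tin (if it is out) is threaded on the rod (x of tin_blue_eye in the frame of rod_root between -0.009 and 0.009 m and z of tin_blue_eye in the frame of rod_root between -0.011 and 0.006 m and y of tin_blue_eye in the frame of rod_root between 0.01 and 0.165 m), for 0.2 s.
5. the gold cap is fully home on the rod's end (distance between cap_bottom and rod_end below 0.008 m and angle between the y axis of cap and the y axis of rack, either way round below 0.2 rad), for 0.2 s.
At the end, for the whole second after the job is handed in: Tins out hang on the rod (eye within 9 mm sideways, 11 below, 6 above its axis; 10-165 mm from post), red, white, green, blue outwards; cap socket bottom within 8 mm of rod end, 0.2 rad in line; each jar in a pocket within 5 mm, 3 mm of its floor, 0.08 rad of upright; all at rest (all of step 1 and all of step 2 and all of step 3 and all of step 4 and all of step 5 and linear speed of each of tin_red, tin_white, tin_green, tin_blue, cap, jar_a, jar_b below 0.03 m/s and ((y of tin_white_eye in the frame of tin_red above 0.008 m and y of rod_root in the frame of tin_red below 0 m) or (y of tin_white_eye in the frame of tin_red below -0.008 m and y of rod_root in the frame of tin_red above 0 m)) and ((y of tin_green_eye in the frame of tin_red above 0.008 m and y of rod_root in the frame of tin_red below 0 m) or (y of tin_green_eye in the frame of tin_red below -0.008 m and y of rod_root in the frame of tin_red above 0 m)) and ((y of tin_blue_eye in the frame of tin_red above 0.008 m and y of rod_root in the frame of tin_red below 0 m) or (y of tin_blue_eye in the frame of tin_red below -0.008 m and y of rod_root in the frame of tin_red above 0 m)) and ((y of tin_green_eye in the frame of tin_white above 0.008 m and y of rod_root in the frame of tin_white below 0 m) or (y of tin_green_eye in the frame of tin_white below -0.008 m and y of rod_root in the frame of tin_white above 0 m)) and ((y of tin_blue_eye in the frame of tin_white above 0.008 m and y of rod_root in the frame of tin_white below 0 m) or (y of tin_blue_eye in the frame of tin_white below -0.008 m and y of rod_root in the frame of tin_white above 0 m)) and ((y of tin_blue_eye in the frame of tin_green above 0.008 m and y of rod_root in the frame of tin_green below 0 m) or (y of tin_blue_eye in the frame of tin_green below -0.008 m and y of rod_root in the frame of tin_green above 0 m)) and ((horizontal distance between jar_a and pocket_a below 0.005 m and z of jar_a in the frame of pocket_a below 0.003 m and angle between jar_a's own z axis and vertical below 0.08 rad) or (horizontal distance between jar_a and pocket_b below 0.005 m and z of jar_a in the frame of pocket_b below 0.003 m and angle between jar_a's own z axis and vertical below 0.08 rad)) and ((horizontal distance between jar_b and pocket_a below 0.005 m and z of jar_b in the frame of pocket_a below 0.003 m and angle between jar_b's own z axis and vertical below 0.08 rad) or (horizontal distance between jar_b and pocket_b below 0.005 m and z of jar_b in the frame of pocket_b below 0.003 m and angle between jar_b's own z axis and vertical below 0.08 rad))); the robot touches nothing.
It fails at once if the dish is moved more than 3 cm (distance of dish from where it was at the start of the episode above 0.03 m).
It fails at once if the honey dipper is moved more than 3 cm (distance of dipper from where it was at the start of the episode above 0.03 m).
It fails at once if the salt cup is moved more than 3 cm (distance of cellar from where it was at the start of the episode above 0.03 m).
Of tin_red, tin_white, tin_green, tin_blue only 2 to 4 are there at a start; the rules pass over those that are not, and their reading is None.
At some moment in a run one of jar_a, jar_b, tin_red, tin_white, tin_green, tin_blue may be knocked a few centimetres aside while the robot is not near it.
It also fails if it takes over 210 s, if anything falls off the work surface, if the arm or the gripper's body presses on something with over 40 N, if the wrist force passes 120 N, or if a joint passes its speed limit or range.

## Robot

A 6-joint arm with a two-finger parallel gripper is mounted at the origin on the work surface. World frame = base frame: x ahead of the robot, y to its left, z up, the work surface at z = 0. Lengths are in mm, angles in rad, forces in N, time in s.
With the tool pointing down it reaches from about 325 to 775 mm from the base axis. Payload 5.5 kg.
Tool frame: the origin (TCP) lies at the centre of the arm's flange, where the gripper is bolted on; the fingertips stand 173 mm ahead of it and the grasp point (between the pads) lies 155 mm ahead of it (grip_depth is the distance from the TCP to the grasp point, in mm); z points along the fingers, y is the line along which they close (so a half turn about z gives the same grasp; the last joint's range is limited). The gripper opens to 85 mm and grips with 20 to 120 N. Pads are 22 mm wide; open, the fingers measure 114 mm over their backs; the gripper's body (76 mm by 85 mm) begins 54 mm behind the grasp point. The pads swing forward as they close: fully open they stand 13 mm farther back than shut.
Start: joints at [-1.378, 0.091, 1.231, -0, 1.82, -0.057], TCP at [148.325, -581.393, 404.675] pointing down, gripper open.
Joint ranges: [-2.87, 2.87], [-0.86, 2.18], [0.17, 2.46], [-1.51, 4.65], [0.06, 2.69], [-2.65, 2.65]. Speed limits (rad/s): [2.57, 2.57, 3.01, 3.14, 3.14, 3.14].

## Interface

Orientations are given as a 3x3 rotation matrix whose columns are the frame's x, y, z axes.
In Python, from bench import get_state, camera, hand_in, grip_depth gives the robot as it stands. The module is installed in compiled form; this text tells all that it offers.
- The arm moves only by the tool arm_command, never from a script. Its argument "targets" is a list of rows, each a list of 5 numbers: the shift along the tool's x, y, z in cm, then the turn about the tool's z in degrees, then the opening, from 0 (shut) to 1 (fully open). A call has 1 to 8 rows; each row is the pose to reach, as a shift and turn from the pose commanded when the call began, along the tool's axes at that moment; what a row does not reach only later rows make up. A row lasts 1/8 s, in which the tool goes at most 62.5 mm and 10.7 degrees, less where a joint would pass 70% of its speed; a pose out of reach is approached as far as the arm can. A call with a gripper value outside its range is refused whole. The fingers move at their own pace and stop on an object; "squeeze" is the grip in N (left out, the last holds). Time passes only in rows, so rows that repeat a pose let the fingers close. It gives the time, the measured TCP pose, the force, the opening and the grip force at its end, in the units of the state.
- get_state(): the state, without advancing time (a new reading comes with each control period).
- camera(name): name is "scene" or "top"; returns a dict with "frame" (384x512x3 uint8, blue, green, red), "K" (3x3 intrinsics, pixels), "origin" and "attitude" of the camera in the world. Camera axes: x right, y up, looking along -z (the intrinsics and any distortion apply to the point x, -y, -z); pixel columns grow to the right and rows downward; lengths in mm; the calibration is good to about 2 mm. A picture is of the moment at which its call begins. There is no depth.
- hand_in(): hands the job in; it is judged then, once.
The state is a dict: "time_s": time; "q": joint angles; "joint_velocities": joint speeds; "effort": joint torques, N m; "position": TCP position; "ee_rot": TCP orientation; "wrist_force": force on the tool from outside, world axes, zero at the start; "moment": the same for the moment, N m; "width": finger opening in mm; "gripper_force": force on a finger pad.
Only numpy, scipy, OpenCV 4.12 (cv2) and the standard library are available. Lean on these libraries where they do the work, as an engineer would, in place of code of your own. Each camera call takes 0.05 s, during which the arm holds its last target. There are 200 camera calls.

## Working session

There is one attempt and no reset: what is moved stays moved. The work goes in short steps, Python scripts to look and compute and a tool call to move; the robot and the scene stay as the last step left them, time stands still between calls to the robot, and variables do not carry over. Pictures are saved under pics/ and viewed, at most 14 in all, crops included, and the job is handed in when it is done.

Besides the shell and the picture viewer there is one more tool, called as name(argument=value, ...) on one line, values as JSON. arm_command: Moves the arm, as the interface text tells. Its arguments: {"type":"object","properties":{"targets":{"type":"array"},"squeeze":{"type":"number"}},"required":["targets"]}

```bash
mkdir -p pics; cat > h.py <<'E'
import numpy as np, cv2
from bench import get_state, camera, grip_depth
def ray(c,u,v):
    K=np.array(c["K"]);d=np.linalg.inv(K)@[u,v,1.0]
    return np.array(c["attitude"])@np.array([d[0],-d[1],-d[2]])
def on(c,u,v,z):
    o=np.array(c["origin"]);d=ray(c,u,v);return o+d*(z-o[2])/d[2]
def proj(c,p):
    q=np.array(c["attitude"]).T@(np.array(p,float)-c["origin"]);q=np.array(c["K"])@[q[0],-q[1],-q[2]];return q[:2]/q[2]
E
python3 - <<'E'
from h import *
s=get_state();print(s,grip_depth if not callable(grip_depth) else grip_depth())
import pickle
for n in("top","scene"):
    c=camera(n);print({k:v for k,v in c.items() if k!="frame"});pickle.dump(c,open(n+".pkl","wb"))
    cv2.imwrite(f"pics/{n}0.png",cv2.resize(c["frame"],(800,600),interpolation=cv2.INTER_CUBIC))
E
```

```text
{'time_s': 0.0, 'q': array([-1.37768456e+00,  9.18614053e-02,  1.23186096e+00, -2.55070258e-06,
        1.81979548e+00, -5.67028736e-02]), 'joint_velocities': array([-0.00061624, -0.00024749, -0.00090787, -0.00119042, -0.00012885,
        0.00013449]), 'effort': array([ 2.31959239e-03, -4.58728051e+01, -4.18023133e+01,  1.67297112e-04,
        1.17231594e-02,  3.17134415e-06]), 'position': array([ 148.34226386, -581.43445844,  403.56309529]), 'ee_rot': array([[ 9.68958439e-01,  2.47223390e-01, -3.71896755e-04],
       [ 2.47223646e-01, -9.68956604e-01,  1.88893107e-03],
       [ 1.06636124e-04, -1.92223737e-03, -9.99998147e-01]]), 'wrist_force': array([ 0.29261135, -0.66505778, -0.05525699]), 'moment': array([-0.00155766,  0.01475789, -0.03887005]), 'gripper_force': 0.0, 'width': 85.47583435100722} 154.70000000000002
{'K': array([[351.53642061,   0.        , 252.74199373],
       [  0.        , 351.53642061, 193.93122545],
       [  0.        ,   0.        ,   1.        ]]), 'origin': array([ 513.3068254 ,  -23.22556985, 1129.73073506]), 'attitude': array([[-0.00789807,  0.99367469, -0.11201885],
       [-0.99993409, -0.00878158, -0.00739594],
       [-0.00833286,  0.11195305,  0.99367856]])}
{'K': array([[377.33120816,   0.        , 246.58097114],
       [  0.        , 377.33120816, 195.15314058],
       [  0.        ,   0.        ,   1.        ]]), 'origin': array([1203.11282668,  484.79485884,  631.17112884]), 'attitude': array([[-0.64964692, -0.43826639,  0.62119357],
       [ 0.76012208, -0.36030772,  0.54073355],
       [-0.0131645 ,  0.82346883,  0.56720876]])}
```

View pics/top0.png

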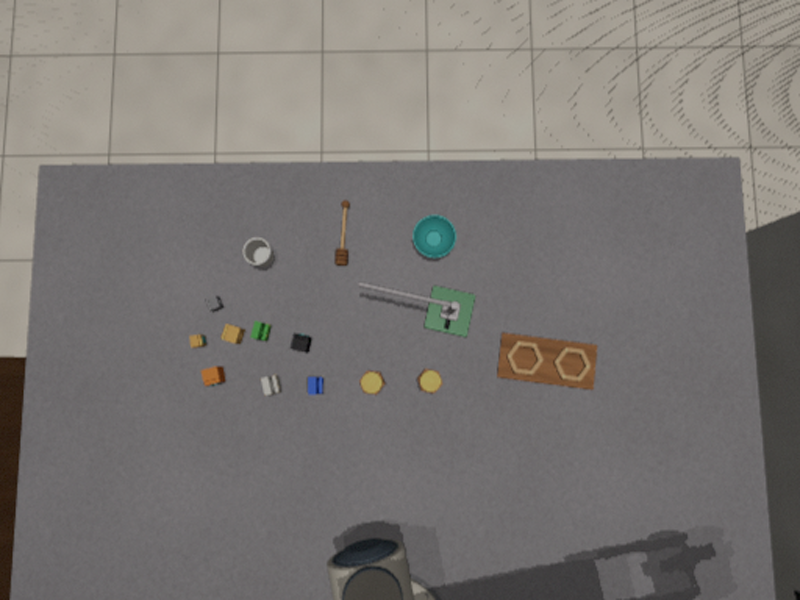

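View pics/scene0.png

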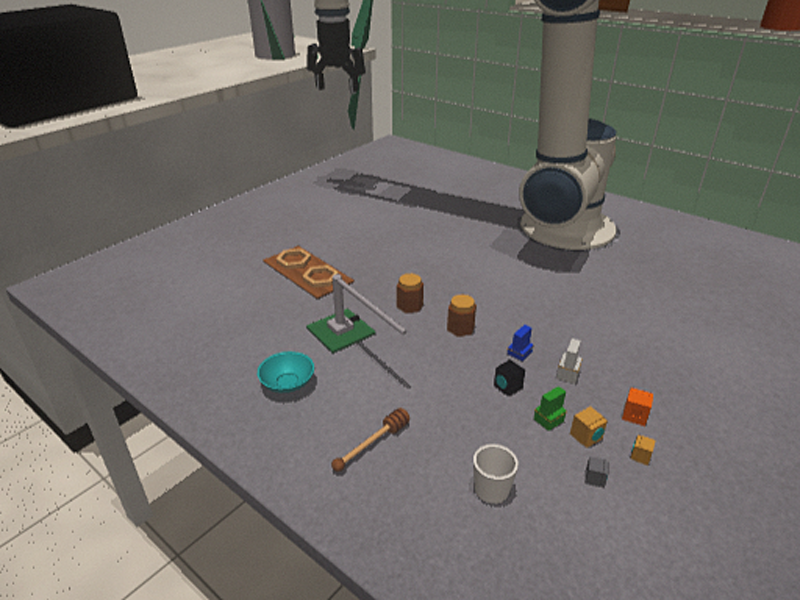

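Seen so far: red is absent. In top0, white is at (270,385), green (261,331), blue (316,385), jars at (371,383) and (430,381), rod from (450,305) to (360,286), and the tray at (547,361).
Cap candidates in top0: gold large (232,334), gold small (197,341), orange (213,376), grey (215,303), black (301,343). The large gold one fits, and I'll confirm it in a crop.

```bash
python3 - <<'E'
import pickle,cv2,numpy as np
t=pickle.load(open("top.pkl","rb"))["frame"];s=pickle.load(open("scene.pkl","rb"))["frame"]
a=cv2.resize(t[185:260,115:215],(400,300),interpolation=cv2.INTER_CUBIC)
b=cv2.resize(s[200:320,310:430],(400,400),interpolation=cv2.INTER_CUBIC)
d=cv2.resize(t[175:255,220:390],(400,188),interpolation=cv2.INTER_CUBIC)
im=np.zeros((500,800,3),np.uint8);im[:300,:400]=a;im[:400,400:]=b;im[310:498,:400]=d
cv2.imwrite("pics/crop1.png",im)
for n,f in(("t",t),("s",s)):
  h=cv2.cvtColor(f,cv2.COLOR_BGR2HSV)
  for nm,u,v in ((("white",173,246),("green",166,212),("blue",202,247),("cap",148,213),("jarlid",237,245),("rod",260,188),("foot",300,205),("tray",342,231),("table",200,300)) if n=="t" else (("white",365,233),("green",352,263),("blue",334,221),("cap",374,270),("jarlid",262,180),("jar",262,187),("rod",240,198),("tray",200,183),("table",250,250))):
    print(n,nm,h[v,u])
E
```

```text
t white [ 25  15 104]
t green [ 60 138  83]
t blue [112 180 125]
t cap [ 20 136 169]
t jarlid [ 24 122 170]
t rod [  0   9 145]
t foot [ 66  73 116]
t tray [ 14 143 112]
t table [165   5 108]
s white [ 13  20 114]
s green [ 58 136  71]
s blue [116 165  93]
s cap [ 18 171 182]
s jarlid [ 18 170 195]
s jar [  9 128  72]
s rod [173  15 140]
s tray [ 13 125 114]
s table [157  17 132]
```

View pics/crop1.png

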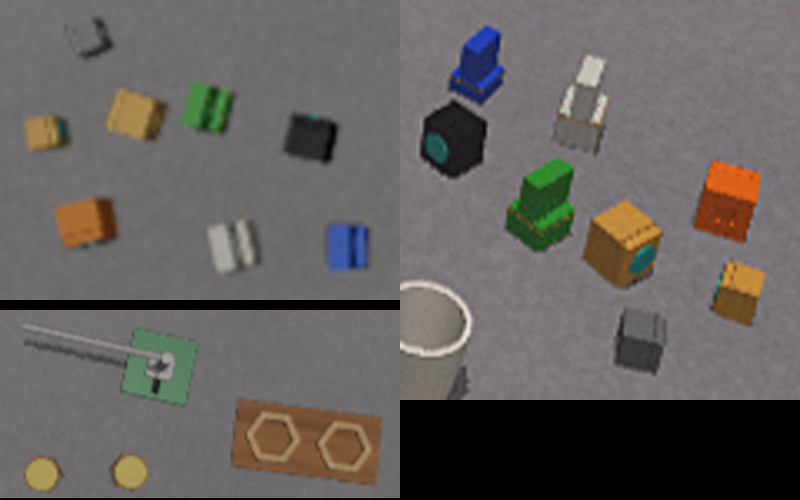

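```bash
cat > fit.py <<'E'
from h import *
import pickle
from scipy.optimize import minimize
def box(x,y,z0,z1,cy=0): return np.array([[i*x/2,cy+j*y/2,z] for i in(-1,1) for j in(-1,1) for z in(z0,z1)])
def prism(r,n,z0,z1,ph=0):
    a=ph+np.arange(n)*2*np.pi/n; return np.array([[r*np.cos(t),r*np.sin(t),z] for t in a for z in(z0,z1)])
S=6
def tin(h): return [box(34,30,0,h),box(34,14,h,h+30)]
M=dict(white=tin(31),green=tin(24),blue=tin(17),red=tin(38),cap=[box(32,32,0,38)],
 jar=[prism(25.4,6,0,48,np.pi/6),prism(20.5,24,48,60)],lid=[prism(20.5,24,48,60)],foot=[box(90,90,0,8)],tray=[box(92,196,0,6)])
def rng(h,s,v):
    def f(fr):
        q=cv2.cvtColor(cv2.GaussianBlur(fr,(0,0),0.5*S),cv2.COLOR_BGR2HSV); return cv2.inRange(q,(h[0],s[0],v[0]),(h[1],s[1],v[1]))>0
    return f
def whitem(fr):
    b=cv2.GaussianBlur(fr,(0,0),.7*S).astype(int); return b[...,1]-b[...,0]>=2
C=dict(white=whitem,green=rng((50,70),(85,255),(20,255)),blue=rng((105,125),(80,255),(20,255)),cap=rng((10,28),(80,255),(50,255)),
 jar=rng((2,30),(60,255),(15,255)),foot=rng((55,80),(45,255),(20,255)),tray=rng((5,22),(60,255),(30,255)),red=rng((0,8),(90,255),(20,255)),lid=rng((17,30),(80,255),(90,255)))
def fit(name,x,y,yaw,cams,z=0,R=55,fixyaw=False,out=None):
    dat=[]
    for c in cams:
        p=np.array([proj(c,(x+i*R,y+j*R,k)) for i in(-1,1) for j in(-1,1) for k in(0,60)])
        a=np.maximum(np.floor(p.min(0)).astype(int),0);b=np.ceil(p.max(0)).astype(int)
        cr=cv2.resize(c["frame"][a[1]:b[1],a[0]:b[0]],None,fx=S,fy=S,interpolation=cv2.INTER_CUBIC)
        m=C[name](cr)
        n,l,st,ce=cv2.connectedComponentsWithStats(m.astype(np.uint8))
        t=(proj(c,(x,y,z+15))-a+.5)*S
        ok=[i for i in range(1,n) if st[i,4]>8*S*S]
        if not ok: print(name,'nomask');continue
        i=min(ok,key=lambda i:np.hypot(*(ce[i]-t))); m=l==i
        dat.append((c,a,m,cr))
    def sil(v,c,a,shape):
        im=np.zeros(shape,np.uint8);cs,sn=np.cos(v[2]/30),np.sin(v[2]/30)
        for P in M[name]:
            W=np.c_[v[0]+cs*P[:,0]-sn*P[:,1],v[1]+sn*P[:,0]+cs*P[:,1],z+P[:,2]]
            q=np.array([(proj(c,w)-a+.5)*S-.5 for w in W]); cv2.fillConvexPoly(im,cv2.convexHull(np.round(q*16).astype(np.int32)),1,shift=4)
        return im>0
    def cost(v):
        if fixyaw: v=np.r_[v,yaw*30]
        r=0
        for c,a,m,cr in dat:
            s=sil(v,c,a,m.shape);r+=1-(s&m).sum()/max(1,(s|m).sum())
        return r
    best=None
    for dy in ((0,) if fixyaw else (-.35,-.15,0,.15,.35)):
        v0=[x,y] if fixyaw else [x,y,(yaw+dy)*30]
        r=minimize(cost,v0,method="Nelder-Mead",options=dict(initial_simplex=np.array([v0]+[np.array(v0)+5*np.eye(len(v0))[k] for k in range(len(v0))]),xatol=.05,fatol=1e-4))
        if best is None or r.fun<best.fun: best=r
    v=best.x if not fixyaw else np.r_[best.x,yaw*30]
    if out is not None:
        for c,a,m,cr in dat:
            o=cr.copy()
            for k,col in ((m,(0,0,255)),(sil(v,c,a,m.shape),(255,255,0))):
                cv2.drawContours(o,cv2.findContours(k.astype(np.uint8),0,2)[0],-1,col,1)
            out.append(o)
    return np.round([v[0],v[1],v[2]/30,best.fun/max(1,len(dat))],3)
E
cat > m0.py <<'E'
from fit import *
t=pickle.load(open("top.pkl","rb"));s=pickle.load(open("scene.pkl","rb"))
o=[]
for n,u,v,z,R,yaw in (("white",173,246,40,45,.0),("green",166,212,30,45,0),("blue",202,247,30,45,0),("cap",148.5,213.5,38,40,0),("jar",237.5,245,60,45,0),("jar",275,243.5,60,45,0),("foot",288,199,8,75,0),("tray",350,231,6,130,0)):
    p=on(t,u,v,z); 
    print(n,p[:2].round(),fit(n,p[0],p[1],yaw,[t,s],R=R,out=o),[fit(n,p[0],p[1],yaw,[k],R=R)[:3] for k in(t,s)],flush=True)
W=np.zeros((600,800,3),np.uint8)
for i,im in enumerate(o):
    r,k=divmod(i,4);k2=min(200/im.shape[1],150/im.shape[0]);q=cv2.resize(im,None,fx=k2,fy=k2,interpolation=cv2.INTER_AREA);W[r*150:r*150+q.shape[0],k*200:k*200+q.shape[1]]=q
cv2.imwrite("pics/fit0.png",W)
E
time python3 m0.py
```

```text
white [477. 231.] [4.75603e+02 2.35820e+02 2.51000e-01 1.08000e-01] [array([4.75631e+02, 2.36243e+02, 2.98000e-01]), array([4.74895e+02, 2.35273e+02, 2.30000e-01])]
green [583. 257.] [ 5.84229e+02  2.59237e+02 -1.86000e-01  1.77000e-01] [array([ 5.85471e+02,  2.58880e+02, -2.98000e-01]), array([ 5.84613e+02,  2.59656e+02, -1.60000e-01])]
blue [473. 144.] [4.75258e+02 1.47860e+02 1.50000e-02 7.20000e-02] [array([ 4.75053e+02,  1.48626e+02, -1.90000e-02]), array([4.74723e+02, 1.47558e+02, 8.00000e-03])]
cap [578. 310.] [ 5.79718e+02  3.15349e+02 -3.00000e-01  1.09000e-01] [array([ 5.79426e+02,  3.15049e+02, -3.14000e-01]), array([ 5.79960e+02,  3.15167e+02, -2.97000e-01])]
jar [479.  32.] [ 4.80714e+02  3.23450e+01 -1.18000e-01  2.60000e-02] [array([ 4.80576e+02,  3.26840e+01, -1.10000e-01]), array([ 4.81259e+02,  3.22120e+01, -1.13000e-01])]
jar [483. -81.] [ 4.82897e+02 -8.19490e+01 -1.96000e-01  2.60000e-02] [array([ 4.82419e+02, -8.17290e+01, -2.15000e-01]), array([ 4.83494e+02, -8.20820e+01, -1.50000e-01])]
foot [ 622. -128.] [ 6.2388e+02 -1.2577e+02 -2.3800e-01  3.1700e-01] [array([ 6.23031e+02, -1.25669e+02, -2.31000e-01]), array([ 6.23435e+02, -1.27967e+02, -2.53000e-01])]
tray [ 519. -322.] [ 5.20011e+02 -3.22922e+02 -1.39000e-01  5.20000e-02] [array([ 5.20041e+02, -3.22453e+02, -1.38000e-01]), array([ 5.20192e+02, -3.24659e+02, -1.40000e-01])]
real	0m4.041s
user	0m4.544s
sys	0m0.087s
```

```bash
cat > rod.py <<'E'
from fit import *
t=pickle.load(open("top.pkl","rb"));s=pickle.load(open("scene.pkl","rb"))
f0=np.array([623.3,-126,-.238])
def pt(v,d,dz=0,dx=0):
    c,n=np.cos(v[2]),np.sin(v[2]);return np.array([v[0]+c*dx-n*d,v[1]+n*dx+c*d,110+dz])
# rod centre line: per-view intensity-weighted centroid across the rod, along stations
obs=[]
for c in(t,s):
    g=cv2.resize(cv2.cvtColor(c["frame"],cv2.COLOR_BGR2GRAY).astype(np.float32),None,fx=8,fy=8,interpolation=cv2.INTER_CUBIC)
    for d in np.arange(40,178,6):
        p=proj(c,pt(f0,d));e=proj(c,pt(f0,d+5))-p;e/=np.hypot(*e);n=np.array([-e[1],e[0]])
        w=np.arange(-6,6.01,.125);q=[p+k*n for k in w]
        I=np.array([g[int(round((b[1]+.5)*8-.5)),int(round((b[0]+.5)*8-.5))] for b in q])
        I2=np.clip(I-np.median(I)-8,0,None)
        if I2.sum()>20: obs.append((c is t,c,d,n,p,(I2*w).sum()/I2.sum()))
for k in(True,False): print([round(o[5],2) for o in obs if o[0]==k])
from scipy.optimize import least_squares
def res(v): return [ (o[4]+o[5]*o[3]-proj(o[1],pt(v,o[2])))@o[3] for o in obs]
W=lambda v: np.r_[res(v),(v[:2]-f0[:2])*.3]
r=least_squares(W,f0,x_scale=[1,1,.01],loss='soft_l1');print(r.x,np.std(res(r.x)))
v=r.x;ims=[]
for c,(x0,y0,x1,y1) in((t,(222,175,312,222)),(s,(190,165,270,235))):
    k=8;im=cv2.resize(c["frame"][y0:y1,x0:x1],None,fx=k,fy=k,interpolation=cv2.INTER_CUBIC)
    for d in(0,185):
        a=(proj(c,pt(v,d))-[x0,y0]+.5)*k;cv2.circle(im,tuple(int(z) for z in a),3,(0,0,255),-1)
    ims.append(cv2.resize(im,(640,int(im.shape[0]*640/im.shape[1]))) if c is t else cv2.resize(im,None,fx=.4,fy=.4))
print(pt(v,185),[i.shape for i in ims])
A=np.zeros((600,800,3),np.uint8);A[:ims[0].shape[0],:640]=ims[0];A[340:340+ims[1].shape[0],:ims[1].shape[1]]=ims[1]
F=cv2.resize(cv2.imread("pics/fit0.png"),(400,300));A[300+40:600,300:700]=F[:260];cv2.imwrite("pics/rod0.png",A)
E
python3 rod.py
```

```text
[np.float64(0.22), np.float64(0.13), np.float64(0.24), np.float64(0.2), np.float64(0.1), np.float64(0.21), np.float64(0.11), np.float64(0.19), np.float64(0.22), np.float64(0.1), np.float64(0.11), np.float64(0.08), np.float64(0.13), np.float64(0.05), np.float64(0.14), np.float64(0.09), np.float64(0.15), np.float64(0.09), np.float64(0.04), np.float64(0.1), np.float64(0.04), np.float64(0.06), np.float64(0.06)]
[np.float64(-0.22), np.float64(-0.41), np.float64(-0.25), np.float64(-0.25), np.float64(-0.3), np.float64(-0.3), np.float64(-0.49), np.float64(-0.31), np.float64(-0.34), np.float64(-0.44), np.float64(-0.26), np.float64(-0.29), np.float64(-0.64), np.float64(-0.36), np.float64(-0.38), np.float64(-0.33), np.float64(-0.44), np.float64(-0.33), np.float64(-0.7), np.float64(-0.34), np.float64(-0.43), np.float64(-0.2), np.float64(-0.44)]
[ 6.23304742e+02 -1.25995732e+02 -2.34777772e-01] 0.2627152437304836
[666.34071075  53.92898906 110.        ] [(334, 640, 3), (224, 256, 3)]
```

View pics/rod0.png

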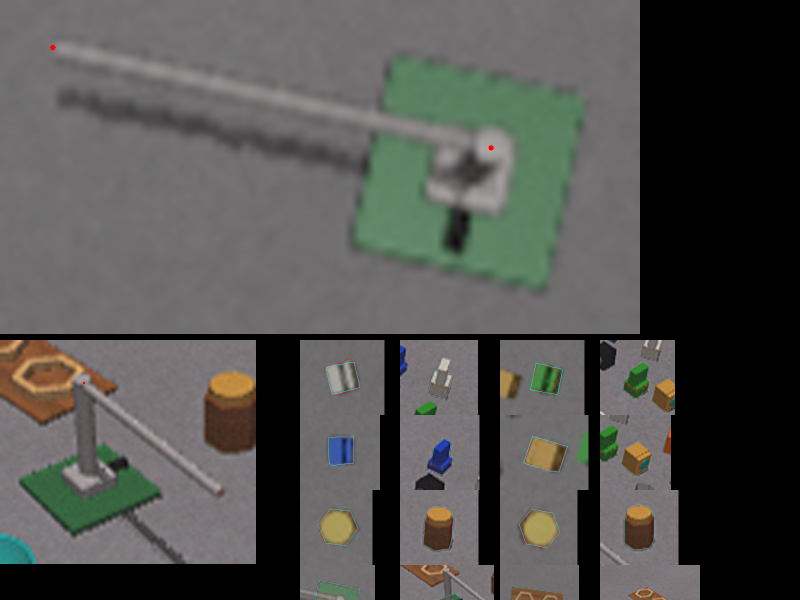

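```bash
cat >> h.py <<'E'
def go(*pts):
    """each pt: x,y of grasp point, z of grasp point, closing angle (rad); prints rows from the present pose"""
    s=get_state();R=s["ee_rot"];p=s["position"];a0=np.arctan2(R[1,1],R[0,1]);zt=R[:,2]
    print("t",round(s["time_s"],2),"grasp",(p+154.7*zt).round(1),"a",a0.round(3),"w",s["width"].round(1))
    for x,y,z,a in pts:
        d=np.array([x,y,z+154.7])-p
        da=(a-a0+np.pi/2)%np.pi-np.pi/2
        print("  row",(R.T@d/10).round(2),"turn",np.degrees(-da).round(1))
E
cat > loc.py <<'E'
import sys
from fit import *
# usage: loc.py name x y yaw ...
a=sys.argv[1:];cams=[camera("top"),camera("scene")]
for n,x,y,w in zip(a[::4],a[1::4],a[2::4],a[3::4]): print(n,fit(n,float(x),float(y),float(w),cams,R=45))
E
python3 -c "
from h import *
go((430,-200,200,-.3),(475.6,235.9,110,.25),(475.6,235.9,45,.25))"
```

```text
Traceback (most recent call last):
  File "h.py", line 13, in go
    print("t",round(s["time_s"],2),"grasp",(p+154.7*zt).round(1),"a",a0.round(3),"w",s["width"].round(1))
                                                                                     ^^^^^^^^^^^^^^^^
AttributeError: 'float' object has no attribute 'round'
```

```bash
sed -i 's/s\["width"\].round(1)/round(float(s["width"]),1)/' h.py
python3 -c "
from h import *
go((430,-200,200,-.3),(475.6,235.9,110,.25),(475.6,235.9,45,.25))"
```

```text
t 0.1 grasp [ 148.3 -581.2  248.9] a -1.321 w 85.3
  row [ 36.72 -29.99   4.95] turn -58.5
  row [ 51.91 -71.08  14.03] turn 90.0
  row [ 51.91 -71.07  20.53] turn 90.0
```

arm_command(targets=[[36.7, -30, 5, -58, 0.8], [36.7, -30, 5, -58, 0.8], [36.7, -30, 5, -58, 0.8], [36.7, -30, 5, -58, 0.8], [36.7, -30, 5, -58, 0.8], [36.7, -30, 5, -58, 0.8], [36.7, -30, 5, -58, 0.8], [36.7, -30, 5, -58, 0.8]])

```text
time_s: 1.1
position: [430.8, -197.6, 354.0]
ee_rot: [[0.302, 0.953, -0.0], [0.953, -0.302, 0.001], [0.001, -0.001, -1.0]]
wrist_force: [1.0, -0.8, -0.2]
width: 68.4
gripper_force: 0.0
```

```bash
python3 loc.py white 475.6 235.9 .25; python3 -c "
from h import *
go((475.6,235.9,110,.25),(475.6,235.9,45,.25))"
```

```text
white [4.75661e+02 2.35813e+02 2.51000e-01 1.05000e-01]
t 1.2 grasp [ 431.  -196.8  198.8] a -0.304 w 68.2
  row [42.63 -8.69  8.97] turn -31.7
  row [42.62 -8.68 15.47] turn -31.7
```

arm_command(targets=[[42.6, -8.7, 7, -32, 0.8], [42.6, -8.7, 7, -32, 0.8], [42.6, -8.7, 7, -32, 0.8], [42.6, -8.7, 7, -32, 0.8], [42.6, -8.7, 7, -32, 0.8], [42.6, -8.7, 7, -32, 0.8], [42.6, -8.7, 7, -32, 0.8], [42.6, -8.7, 9, -32, 0.8]])

```text
time_s: 2.2
position: [476.4, 235.0, 264.5]
ee_rot: [[-0.251, 0.968, 0.001], [0.968, 0.251, 0.001], [0.001, 0.001, -1.0]]
wrist_force: [0.2, -0.1, -1.3]
width: 68.7
gripper_force: 0.0
```

```bash
python3 -c "
from h import *
go((475.6,235.9,110,.25),(475.6,235.9,45,.25))"
```

```text
t 2.2 grasp [476.5 235.2 109.8] a 0.254 w 68.7
  row [ 0.1  -0.05 -0.02] turn 0.2
  row [ 0.1  -0.06  6.48] turn 0.2
```

Straight down onto the white tin, close, lift.

arm_command(targets=[[0.1, -0.05, 4, 0, 0.8], [0.1, -0.05, 6.5, 0, 0.8], [0.1, -0.05, 6.5, 0, 0.8], [0.1, -0.05, 6.5, 0, 0.2], [0.1, -0.05, 6.5, 0, 0.2], [0.1, -0.05, 6.5, 0, 0.2], [0.1, -0.05, 6.5, 0, 0.2], [0.1, -0.05, 6.5, 0, 0.2]], squeeze=40)

```text
time_s: 3.2
position: [476.2, 233.2, 201.6]
ee_rot: [[-0.247, 0.969, 0.003], [0.969, 0.247, 0.0], [-0.0, 0.003, -1.0]]
wrist_force: [1.3, -1.8, 5.9]
width: 33.4
gripper_force: 40.6
```

```bash
cat >> h.py <<'E'
ROD=np.array([623.3,-126.0]);RY=-.235
def rodpt(d,dx=0): return ROD+d*np.array([-np.sin(RY),np.cos(RY)])+dx*np.array([np.cos(RY),np.sin(RY)])
E
python3 -c "
from h import *
go((475.6,235.9,150,.25),(*rodpt(225),150,RY))"
```

```text
t 3.2 grasp [476.7 233.2  46.9] a 0.25 w 33.4
  row [  0.28   0.04 -10.31] turn -0.0
  row [-18.53  15.89 -10.25] turn 27.8
```

arm_command(targets=[[0.2, 0, -5, 0, 0.2], [0.2, 0, -10.3, 0, 0.2], [-18.5, 15.9, -10.3, 28, 0.2], [-18.5, 15.9, -10.3, 28, 0.2], [-18.5, 15.9, -10.3, 28, 0.2], [-18.5, 15.9, -10.3, 28, 0.2], [-18.5, 15.9, -10.3, 28, 0.2], [-18.5, 15.9, -10.3, 28, 0.2]])

```text
time_s: 4.2
position: [675.4, 93.3, 302.0]
ee_rot: [[0.237, 0.972, -0.002], [0.972, -0.237, 0.0], [0.0, -0.002, -1.0]]
wrist_force: [-0.2, 0.7, -1.4]
width: 33.2
gripper_force: 40.6
```

```bash
cat > held.py <<'E'
import sys
from fit import *
# held.py name height_eye grasp_z_above_underside
n=sys.argv[1];gz=float(sys.argv[2]);s=get_state();g=s["position"]+154.7*s["ee_rot"][:,2];a=np.arctan2(s["ee_rot"][1,1],s["ee_rot"][0,1])
cams=[camera("top"),camera("scene")];o=[]
for c in ([cams[1]],):
    r=fit(n,g[0],g[1],a,c,z=g[2]-gz,R=45,fixyaw=True,out=o);print(r,"offset tool x,y mm",s["ee_rot"].T[:2]@np.r_[r[:2]-g[:2],0], "underside z",(g[2]-gz).round(1))
cv2.imwrite("pics/held_%s.png"%n,o[0]);cv2.imwrite("pics/heldtop_%s.png"%n,cv2.resize(cams[0]["frame"][150:260,200:340],None,fx=4,fy=4,interpolation=cv2.INTER_CUBIC))
E
python3 held.py white 46.9; python3 -c "
from h import *
go((*rodpt(225),112,RY))"
```

```text
[ 6.72399e+02  9.42770e+01 -2.39000e-01  6.00000e-02] offset tool x,y mm [ 0.27454016 -2.875363  ] underside z 100.4
t 4.3 grasp [674.8  94.2 148.6] a -0.238 w 33.4
  row [-0.11  0.12  3.66] turn -0.2
```

View pics/held_white.png

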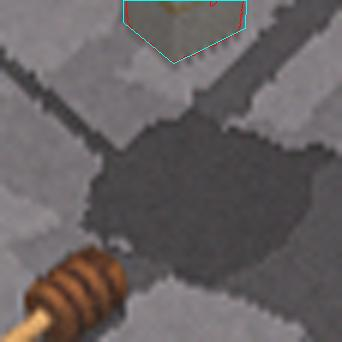

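arm_command(targets=[[-0.1, 0.1, 3.7, 0, 0.2], [-0.1, 0.1, 3.7, 0, 0.2], [-0.1, 0.1, 3.7, 0, 0.2], [-0.1, 0.1, 3.7, 0, 0.2]])

```text
time_s: 4.8
position: [676.2, 92.4, 268.1]
ee_rot: [[0.236, 0.972, 0.003], [0.972, -0.236, 0.0], [0.001, 0.003, -1.0]]
wrist_force: [0.2, 0.1, -0.0]
width: 33.2
gripper_force: 40.5
```

```bash
sed -i 's/for k in(0,60)\]/for k in(z,z+60)]/' fit.py; python3 held.py white 46.9; python3 -c "
from h import *
go((*rodpt(225),112,RY),(*rodpt(40),112,RY))
t=camera('top');s=camera('scene')
a=cv2.resize(t['frame'][165:215,210:310],(800,400),interpolation=cv2.INTER_CUBIC)
b=cv2.resize(s['frame'][120:270,200:300],(400,600),interpolation=cv2.INTER_CUBIC)
W=np.zeros((600,800,3),np.uint8);W[:600,400:]=b;W[:200,:400]=cv2.resize(a,(400,200))
W[200:600,:400]=cv2.resize(cv2.imread('pics/held_white.png'),(400,400))
cv2.imwrite('pics/pre1.png',W)"
```

```text
[ 6.76164e+02  9.53320e+01 -2.38000e-01  2.29000e-01] offset tool x,y mm [ 2.6717606  -1.19679103] underside z 66.5
t 4.9 grasp [676.6  92.2 112.7] a -0.239 w 33.5
  row [ 0.05 -0.07  0.07] turn -0.2
  row [-18.45  -0.     0.06] turn -0.2
```

View pics/pre1.png

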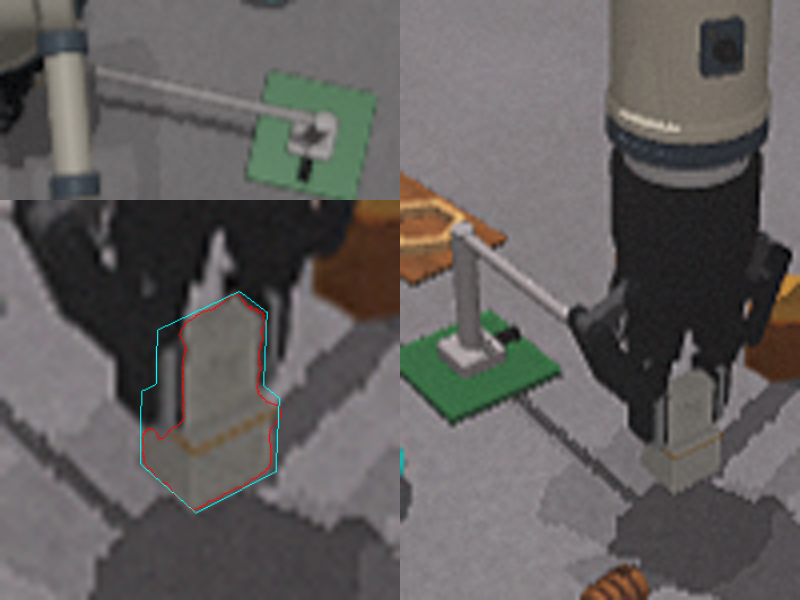

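arm_command(targets=[[-2, -0.05, 0.07, 0, 0.2], [-2.6, -0.05, 0.07, 0, 0.2], [-3.2, -0.05, 0.07, 0, 0.2], [-3.8, -0.05, 0.07, 0, 0.2], [-4.4, -0.05, 0.07, 0, 0.2], [-5, -0.05, 0.07, 0, 0.2], [-6, -0.05, 0.07, 0, 0.2], [-6, -0.05, 0.07, 0, 0.2]])

```text
time_s: 6.0
position: [661.3, 33.0, 265.0]
ee_rot: [[0.238, 0.971, -0.0], [0.971, -0.238, -0.0], [-0.0, -0.0, -1.0]]
wrist_force: [0.4, 0.1, -0.1]
width: 33.7
gripper_force: 40.5
```

```bash
python3 -c "
from h import *
go((*rodpt(40),111.9,RY));print(get_state()['wrist_force'])
s=camera('scene')
cv2.imwrite('pics/ins1.png',cv2.resize(s['frame'][120:260,190:300],None,fx=4,fy=4,interpolation=cv2.INTER_CUBIC))"
```

```text
t 6.0 grasp [661.3  32.9 110.3] a -0.24 w 33.7
  row [-12.34   0.06  -0.16] turn -0.3
[ 0.40039039  0.05099216 -0.06053681]
```

View pics/ins1.png

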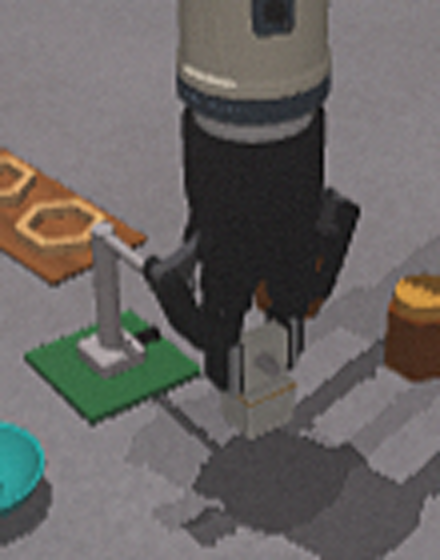

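The rod's end shows through the eye at (262,358) with no force, so the tin is threaded. Sliding inward.

arm_command(targets=[[-2, 0.0, -0.16, 0, 0.2], [-4, 0, -0.16, 0, 0.2], [-6, 0, -0.16, 0, 0.2], [-8, 0.05, -0.16, 0, 0.2], [-10, 0.05, -0.16, 0, 0.2], [-12, 0.05, -0.16, 0, 0.2], [-12.3, 0.05, -0.16, 0, 0.2], [-12.3, 0.05, -0.16, 0, 0.2]])

```text
time_s: 7.05
position: [632.8, -85.9, 266.6]
ee_rot: [[0.237, 0.972, 0.0], [0.972, -0.237, 0.0], [0.0, -0.0, -1.0]]
wrist_force: [0.1, 0.6, -1.2]
width: 33.4
gripper_force: 40.5
```

arm_command(targets=[[0, 0, 0.2, 0, 0.2], [0, 0, 0.2, 0, 0.6], [0, 0, 0.2, 0, 0.8], [0, 0, 0.2, 0, 0.8], [0, 0, 0.2, 0, 0.8], [0, 0, -4, 0, 0.8], [0, 0, -9, 0, 0.8], [0, 0, -9, 0, 0.8]])

```text
time_s: 8.05
position: [633.1, -85.9, 363.2]
ee_rot: [[0.237, 0.972, 0.01], [0.972, -0.237, -0.002], [0.001, 0.01, -1.0]]
wrist_force: [-0.0, -0.4, 0.3]
width: 68.2
gripper_force: 0.0
```

```bash
python3 loc.py green 584.3 259.2 -.19 blue 475 148 0.01; python3 -c "
from h import *
go((584.4,259.2,110,-.17),(584.4,259.2,38,-.17))
s=camera('scene')
cv2.imwrite('pics/rel1.png',cv2.resize(s['frame'][120:300,190:430],None,fx=3,fy=3,interpolation=cv2.INTER_CUBIC))"
```

```text
green [ 5.84735e+02  2.59408e+02 -1.82000e-01  1.76000e-01]
blue [4.75297e+02 1.47873e+02 1.00000e-02 7.20000e-02]
t 8.15 grasp [633.1 -85.9 202.7] a -0.239 w 68.3
  row [ 32.37 -12.89   9.25] turn -3.9
  row [ 32.37 -12.9   16.45] turn -3.9
```

View pics/rel1.png

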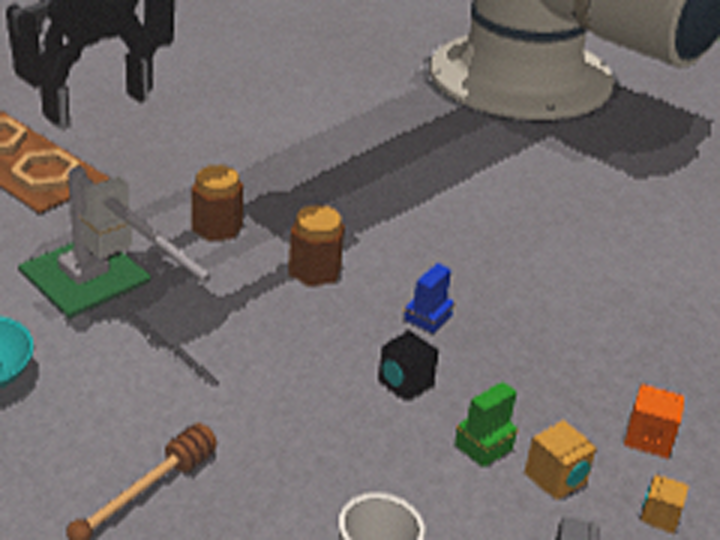

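White hangs near the post at (105,220). Next, green.

arm_command(targets=[[8, -3, -1, 0, 0.8], [16, -7, 0, -2, 0.8], [32.4, -12.9, 3, -3, 0.8], [32.4, -12.9, 6, -3, 0.8], [32.4, -12.9, 8, -3, 0.8], [32.4, -12.9, 9, -3, 0.8], [32.4, -12.9, 9, -3, 0.8], [32.4, -12.9, 9, -3, 0.8]])

```text
time_s: 9.2
position: [584.0, 259.3, 265.2]
ee_rot: [[0.185, 0.983, -0.002], [0.983, -0.185, -0.001], [-0.002, -0.002, -1.0]]
wrist_force: [0.2, -0.5, -0.0]
width: 68.0
gripper_force: 0.0
```

```bash
python3 -c "
from h import *
go((584.6,259.3,38,-.19))"
```

```text
t 9.2 grasp [583.6 259.  110.5] a -0.186 w 68.0
  row [0.03 0.07 7.25] turn 0.2
```

arm_command(targets=[[0, 0.05, 4, 0, 0.8], [0, 0.05, 7.2, 0, 0.8], [0, 0.05, 7.2, 0, 0.8], [0, 0.05, 7.2, 0, 0.2], [0, 0.05, 7.2, 0, 0.2], [0, 0.05, 7.2, 0, 0.2], [0, 0.05, 7.2, 0, 0.2], [0, 0.05, 7.2, 0, 0.2]])

```text
time_s: 10.2
position: [585.5, 259.5, 197.7]
ee_rot: [[0.185, 0.983, 0.005], [0.983, -0.185, 0.001], [0.002, 0.004, -1.0]]
wrist_force: [-0.3, -0.9, 6.3]
width: 33.5
gripper_force: 40.5
```

```bash
python3 -c "
from h import *
go((584.6,259.3,140,-.19),(*rodpt(225),110,RY))"
```

```text
t 10.2 grasp [586.2 259.7  43. ] a -0.187 w 33.5
  row [-0.02 -0.04 -9.7 ] turn 0.2
  row [-14.69  11.99  -6.68] turn 2.8
```

arm_command(targets=[[0, 0, -5, 0, 0.2], [0, 0, -10, 0, 0.2], [-14.7, 12, -10, 3, 0.2], [-14.7, 12, -10, 3, 0.2], [-14.7, 12, -10, 3, 0.2], [-14.7, 12, -10, 3, 0.2], [-14.7, 12, -7.2, 3, 0.2], [-14.7, 12, -7.2, 3, 0.2]])

```text
time_s: 11.2
position: [674.4, 93.4, 263.8]
ee_rot: [[0.236, 0.972, -0.005], [0.972, -0.236, -0.0], [-0.001, -0.005, -1.0]]
wrist_force: [-0.6, 0.3, -1.0]
width: 33.4
gripper_force: 40.2
```

```bash
python3 held.py green 43;python3 -c "
from h import *
go((*rodpt(225),115,RY),(*rodpt(225,1),115,RY));go()"
```

```text
[ 6.72859e+02  9.20090e+01 -2.38000e-01  7.84000e-01] offset tool x,y mm [-1.47997674 -0.40186191] underside z 66.1
t 11.3 grasp [674.9  93.6 112.3] a -0.238 w 33.8
  row [-0.06  0.09 -0.27] turn -0.2
  row [-0.06  0.19 -0.27] turn -0.2
t 11.3 grasp [674.9  93.6 112.3] a -0.238 w 33.8
```

arm_command(targets=[[0, 0.1, -0.3, 0, 0.2], [0, 0.1, -0.3, 0, 0.2], [0, 0.1, -0.3, 0, 0.2], [0, 0.1, -0.3, 0, 0.2]])

```text
time_s: 11.8
position: [676.3, 92.5, 269.7]
ee_rot: [[0.237, 0.972, 0.0], [0.972, -0.237, 0.0], [0.0, 0.0, -1.0]]
wrist_force: [0.1, -0.3, -1.3]
width: 33.3
gripper_force: 40.2
```

```bash
python3 -c "
from h import *
go((*rodpt(225),115,RY))
s=camera('scene')
go((*rodpt(225),115,RY))
cv2.imwrite('pics/pre2.png',cv2.resize(s['frame'][120:270,200:320],None,fx=4,fy=4,interpolation=cv2.INTER_CUBIC))"
```

```text
t 11.8 grasp [676.3  92.5 115. ] a -0.239 w 33.3
  row [ 0.02 -0.06  0.  ] turn -0.2
t 11.85 grasp [676.2  92.5 114.9] a -0.239 w 33.1
  row [ 0.02 -0.06 -0.01] turn -0.2
```

View pics/pre2.png

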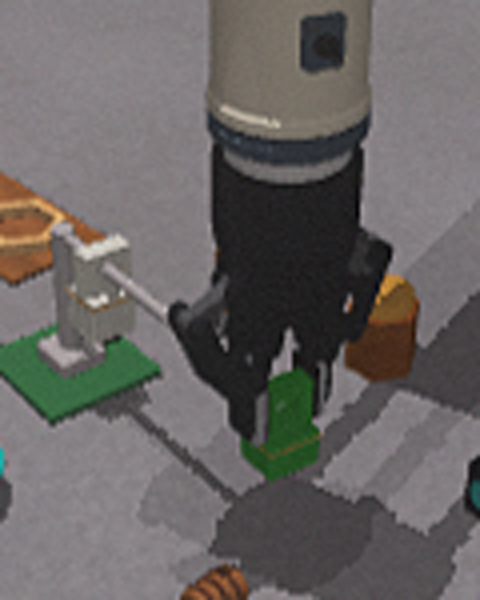

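```bash
python3 -c "
from h import *
s=pickle=__import__('pickle').load(open('scene.pkl','rb'))
c,n=np.cos(RY),np.sin(RY)
for off in(0,2):
 for u in(68,70,72,74):
  print(off,u,[proj(s,(676.3+c*i-n*(j+off),92.5+n*i+c*(j+off),u)).round(1).tolist() for i,j in((17,15),(17,-15),(-17,15))])"
```

```text
0 68 [[267.5, 241.9], [259.2, 234.9], [279.2, 235.9]]
0 70 [[267.5, 241.2], [259.3, 234.2], [279.2, 235.2]]
0 72 [[267.5, 240.5], [259.3, 233.5], [279.2, 234.5]]
0 74 [[267.5, 239.9], [259.3, 232.8], [279.3, 233.9]]
2 68 [[268.0, 242.4], [259.8, 235.3], [279.8, 236.3]]
2 70 [[268.0, 241.7], [259.8, 234.6], [279.8, 235.7]]
2 72 [[268.1, 241.0], [259.8, 234.0], [279.8, 235.0]]
2 74 [[268.1, 240.3], [259.8, 233.3], [279.8, 234.3]]
```

arm_command(targets=[[-2, -0.05, 0.05, 0, 0.2], [-2.6, -0.05, 0.05, 0, 0.2], [-3.2, -0.05, 0.05, 0, 0.2], [-3.8, -0.05, 0.05, 0, 0.2], [-4.4, -0.05, 0.05, 0, 0.2], [-5, -0.05, 0.05, 0, 0.2], [-6, -0.05, 0.05, 0, 0.2], [-6, -0.05, 0.05, 0, 0.2]])

```text
time_s: 12.85
position: [661.5, 33.5, 269.1]
ee_rot: [[0.238, 0.971, -0.0], [0.971, -0.238, -0.0], [-0.0, 0.0, -1.0]]
wrist_force: [-0.1, 0.3, -0.7]
width: 33.4
gripper_force: 40.2
```

```bash
python3 -c "
from h import *
go((*rodpt(82),114.5,RY));print(get_state()['wrist_force'])"
```

```text
t 12.85 grasp [661.5  33.4 114.4] a -0.24 w 33.4
  row [-8.2   0.04 -0.01] turn -0.3
[-0.05010124  0.28003263 -0.69469306]
```

arm_command(targets=[[-2, 0.0, 0, 0, 0.2], [-4, 0, 0, 0, 0.2], [-6, 0.04, 0, 0, 0.2], [-8, 0.05, 0, 0, 0.2], [-8.2, 0.05, 0, 0, 0.2], [-8.2, 0.05, 0, 0, 0.2]])

```text
time_s: 13.6
position: [642.6, -45.6, 269.1]
ee_rot: [[0.237, 0.971, 0.0], [0.971, -0.237, 0.0], [0.0, 0.0, -1.0]]
wrist_force: [0.4, 0.6, -0.9]
width: 33.6
gripper_force: 40.2
```

arm_command(targets=[[0, 0, 0.2, 0, 0.2], [0, 0, 0.2, 0, 0.6], [0, 0, 0.2, 0, 0.8], [0, 0, 0.2, 0, 0.8], [0, 0, 0.2, 0, 0.8], [0, 0, -4, 0, 0.8], [0, 0, -9, 0, 0.8], [0, 0, -9, 0, 0.8]])

```text
time_s: 14.6
position: [642.9, -45.5, 365.7]
ee_rot: [[0.237, 0.972, 0.01], [0.972, -0.237, -0.001], [0.001, 0.01, -1.0]]
wrist_force: [0.6, 0.3, -0.1]
width: 68.1
gripper_force: 0.0
```

```bash
python3 loc.py blue 475 148 0.01 cap 579.7 315.3 -.3; python3 -c "
from h import *
go((475.2,148,110,.01),(475.2,148,31,.01))
s=camera('scene')
cv2.imwrite('pics/rel2.png',cv2.resize(s['frame'][120:300,190:430],None,fx=3,fy=3,interpolation=cv2.INTER_CUBIC))"
```

```text
blue [4.75107e+02 1.48276e+02 7.00000e-03 7.00000e-02]
cap [ 5.79714e+02  3.15341e+02 -3.00000e-01  1.09000e-01]
t 14.7 grasp [643.  -45.5 205.2] a -0.239 w 68.6
  row [ 14.83 -20.87   9.48] turn -14.3
  row [ 14.83 -20.88  17.38] turn -14.3
```

View pics/rel2.png

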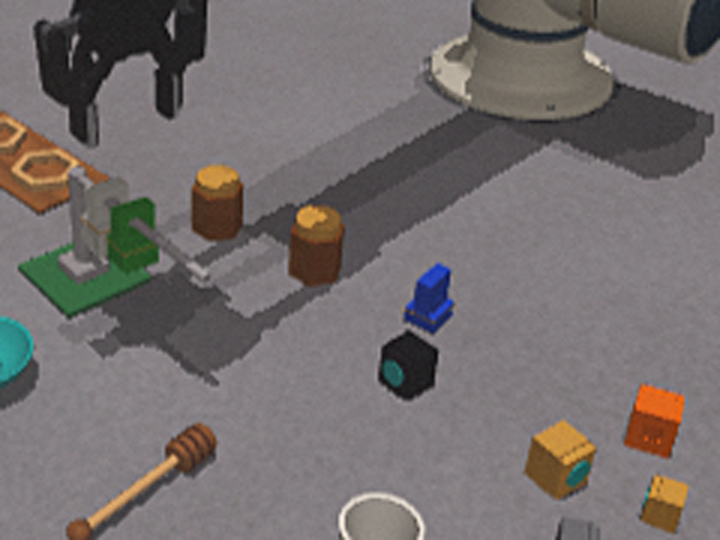

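Green hangs outside white at (133,235). Now blue.

arm_command(targets=[[3, -4, -1, -2, 0.8], [7, -10, 0, -7, 0.8], [14.8, -20.9, 5, -14, 0.8], [14.8, -20.9, 9, -14, 0.8], [14.8, -20.9, 9, -14, 0.8], [14.8, -20.9, 9, -14, 0.8], [14.8, -20.9, 9, -14, 0.8], [14.8, -20.9, 9, -14, 0.8]])

```text
time_s: 15.75
position: [475.5, 147.1, 270.1]
ee_rot: [[-0.004, 1.0, 0.002], [1.0, 0.004, 0.0], [0.0, 0.002, -1.0]]
wrist_force: [1.1, 0.5, -0.3]
width: 68.2
gripper_force: 0.0
```

```bash
python3 -c "
from h import *
go((475.2,148.1,31,.01))"
```

```text
t 15.75 grasp [475.8 147.1 115.4] a 0.004 w 68.2
  row [ 0.1  -0.05  8.44] turn -0.3
```

arm_command(targets=[[0.1, -0.05, 5, 0, 0.8], [0.1, -0.05, 8.4, 0, 0.8], [0.1, -0.05, 8.4, 0, 0.8], [0.1, -0.05, 8.4, 0, 0.2], [0.1, -0.05, 8.4, 0, 0.2], [0.1, -0.05, 8.4, 0, 0.2], [0.1, -0.05, 8.4, 0, 0.2], [0.1, -0.05, 8.4, 0, 0.2]])

```text
time_s: 16.75
position: [475.0, 148.9, 187.7]
ee_rot: [[-0.005, 1.0, 0.005], [1.0, 0.005, 0.001], [0.001, 0.005, -1.0]]
wrist_force: [0.6, -0.8, 6.0]
width: 33.5
gripper_force: 40.5
```

```bash
python3 -c "
from h import *
go((475,148,140,0),(*rodpt(225),115,RY))"
```

```text
t 16.75 grasp [475.8 149.   33. ] a 0.005 w 33.5
  row [ -0.08   0.05 -10.7 ] turn 0.3
  row [-5.71 20.07 -8.11] turn 13.8
```

arm_command(targets=[[0, 0, -5, 0, 0.2], [0, 0, -11, 0, 0.2], [-5.7, 20.1, -11, 14, 0.2], [-5.7, 20.1, -11, 14, 0.2], [-5.7, 20.1, -11, 14, 0.2], [-5.7, 20.1, -8, 14, 0.2], [-5.7, 20.1, -8, 14, 0.2], [-5.7, 20.1, -8, 14, 0.2]])

```text
time_s: 17.75
position: [674.9, 93.3, 265.9]
ee_rot: [[0.236, 0.972, -0.0], [0.972, -0.236, 0.0], [0.0, -0.0, -1.0]]
wrist_force: [-0.5, -0.2, -0.4]
width: 33.2
gripper_force: 40.4
```

arm_command(targets=[[0, 0, 0, 0, 0.2], [0, 0, 0, 0, 0.2]])

```text
time_s: 18.0
position: [674.9, 93.4, 267.1]
ee_rot: [[0.236, 0.972, 0.003], [0.972, -0.236, 0.0], [0.001, 0.002, -1.0]]
wrist_force: [-0.4, 0.5, -1.0]
width: 33.0
gripper_force: 40.4
```

```bash
python3 -c "
from h import *
s=camera('scene')
go((*rodpt(225),112,RY))
p=get_state()['position']
c,n=np.cos(RY),np.sin(RY)
print([proj(s,(p[0]+c*i-n*(j),p[1]+n*i+c*(j),p[2]-154.7-33)).round(1).tolist() for i,j in((17,15),(17,-15),(-17,15))])
f=s['frame'];m=cv2.inRange(cv2.cvtColor(f,cv2.COLOR_BGR2HSV),(105,80,20),(128,255,255));m[:150]=0
k,l,st,ce=cv2.connectedComponentsWithStats(m)
for i in range(1,k):
  if st[i,4]>40: q=np.argwhere(l==i);print(st[i],q[q[:,0].argmax()],q[q[:,1].argmin()],q[q[:,1].argmax()])"
```

```text
t 18.05 grasp [675.3  93.3 112. ] a -0.238 w 33.4
  row [-0.03  0.08  0.  ] turn -0.2
[[268.2, 238.0], [259.9, 231.0], [280.0, 232.0]]
[260 211  20  27 256] [237 268] [230 260] [226 279]
```

Position agrees with prediction; insert blue.

arm_command(targets=[[-2, 0.1, 0.05, 0, 0.2], [-2.6, 0.1, 0.05, 0, 0.2], [-3.2, 0.1, 0.05, 0, 0.2], [-3.8, 0.1, 0.05, 0, 0.2], [-4.4, 0.1, 0.05, 0, 0.2], [-5, 0.1, 0.05, 0, 0.2], [-6, 0.1, 0.05, 0, 0.2], [-6, 0.1, 0.05, 0, 0.2]])

```text
time_s: 19.05
position: [662.1, 33.5, 264.6]
ee_rot: [[0.238, 0.971, -0.0], [0.971, -0.238, -0.0], [-0.0, 0.0, -1.0]]
wrist_force: [-0.3, 0.0, -1.1]
width: 33.4
gripper_force: 40.4
```

```bash
python3 -c "
from h import *
go((*rodpt(123),111.5,RY));print(get_state()['wrist_force'])"
```

```text
t 19.05 grasp [662.1  33.5 109.9] a -0.24 w 33.4
  row [-4.11 -0.04 -0.16] turn -0.3
[-0.33143805  0.01622318 -1.12836098]
```

arm_command(targets=[[-2, -0.05, -0.16, 0, 0.2], [-4, -0.05, -0.16, 0, 0.2], [-4.1, -0.05, -0.16, 0, 0.2], [-4.1, -0.05, -0.16, 0, 0.2], [-4.1, -0.05, -0.16, 0, 0.2]])

```text
time_s: 19.68
position: [652.1, -5.0, 266.2]
ee_rot: [[0.236, 0.972, 0.0], [0.972, -0.236, 0.0], [0.0, 0.0, -1.0]]
wrist_force: [0.5, -0.1, -1.2]
width: 33.4
gripper_force: 40.4
```

arm_command(targets=[[0, 0, 0.2, 0, 0.2], [0, 0, 0.2, 0, 0.6], [0, 0, 0.2, 0, 0.8], [0, 0, 0.2, 0, 0.8], [0, 0, 0.2, 0, 0.8], [0, 0, -4, 0, 0.8], [0, 0, -9, 0, 0.8], [0, 0, -9, 0, 0.8]])

```text
time_s: 20.68
position: [652.3, -5.4, 362.9]
ee_rot: [[0.237, 0.972, 0.01], [0.972, -0.237, -0.001], [0.002, 0.01, -1.0]]
wrist_force: [1.1, 0.1, 1.0]
width: 68.4
gripper_force: 0.0
```

```bash
python3 loc.py cap 579.7 315.3 -.3 jar 480.7 32.3 -.118 jar 482.9 -82 -.2; python3 -c "
from h import *
go((579.7,315.3,100,-.3))
s=camera('scene')
cv2.imwrite('pics/rel3.png',cv2.resize(s['frame'][120:300,190:430],None,fx=3,fy=3,interpolation=cv2.INTER_CUBIC))"
```

```text
cap [ 5.79716e+02  3.15334e+02 -3.00000e-01  1.09000e-01]
jar [ 4.81606e+02  3.25660e+01 -1.27000e-01  3.52000e-01]
jar [ 4.82904e+02 -8.23910e+01 -1.56000e-01  2.51000e-01]
t 20.77 grasp [652.3  -5.4 202.3] a -0.239 w 68.3
  row [ 29.44 -14.64  10.22] turn 3.5
```

View pics/rel3.png

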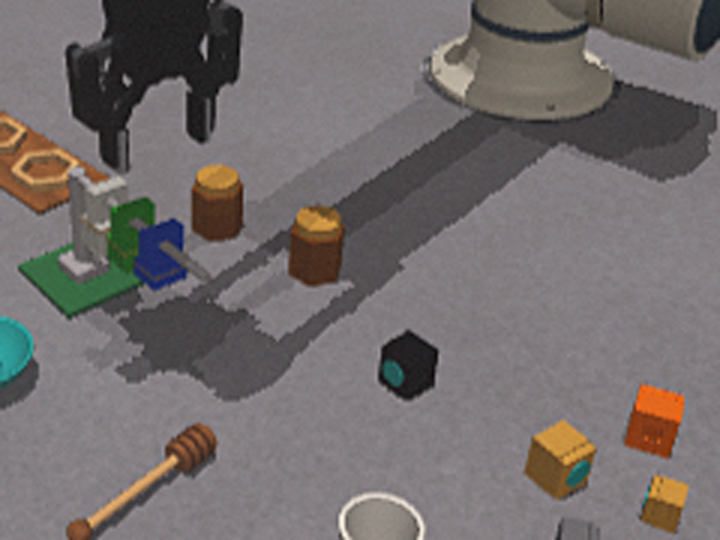

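All three hang in order. Now the large gold cap, dot facing +y away from the post as needed.

arm_command(targets=[[5, -2, -1, 0, 0.65], [12, -6, 0, 2, 0.65], [29.4, -14.6, 4, 3.5, 0.65], [29.4, -14.6, 8, 3.5, 0.65], [29.4, -14.6, 10, 3.5, 0.65], [29.4, -14.6, 10, 3.5, 0.65], [29.4, -14.6, 10, 3.5, 0.65], [29.4, -14.6, 10, 3.5, 0.65]])

```text
time_s: 21.82
position: [579.7, 314.4, 255.1]
ee_rot: [[0.295, 0.955, -0.002], [0.955, -0.295, -0.002], [-0.002, -0.001, -1.0]]
wrist_force: [0.0, -0.1, 1.9]
width: 55.4
gripper_force: 0.0
```

```bash
python3 -c "
from h import *
go((579.7,315.3,25,-.3))"
```

```text
t 21.82 grasp [579.4 314.2 100.4] a -0.3 w 55.4
  row [ 0.1  -0.01  7.54] turn 0.0
```

arm_command(targets=[[0.1, 0, 4, 0, 0.65], [0.1, 0, 7.5, 0, 0.65], [0.1, 0, 7.5, 0, 0.65], [0.1, 0, 7.5, 0, 0.2], [0.1, 0, 7.5, 0, 0.2], [0.1, 0, 7.5, 0, 0.2], [0.1, 0, 7.5, 0, 0.2], [0.1, 0, 7.5, 0, 0.2]])

```text
time_s: 22.82
position: [580.9, 315.8, 184.3]
ee_rot: [[0.296, 0.955, 0.005], [0.955, -0.296, 0.001], [0.003, 0.004, -1.0]]
wrist_force: [0.2, -1.7, 6.4]
width: 31.2
gripper_force: 40.6
```

```bash
python3 -c "
from h import *
go((579,314,140,-.3),(*rodpt(225),115,RY))"
```

```text
t 22.82 grasp [581.6 316.1  29.6] a -0.3 w 31.2
  row [ -0.2   -0.08 -11.04] turn -0.0
  row [-18.48  15.68  -8.53] turn -3.7
```

arm_command(targets=[[0, 0, -5, 0, 0.2], [0, 0, -11, 0, 0.2], [-18.5, 15.7, -11, -3.7, 0.2], [-18.5, 15.7, -11, -3.7, 0.2], [-18.5, 15.7, -11, -3.7, 0.2], [-18.5, 15.7, -9.2, -3.7, 0.2], [-18.5, 15.7, -9.2, -3.7, 0.2], [-18.5, 15.7, -9.2, -3.7, 0.2]])

```text
time_s: 23.82
position: [675.3, 92.8, 273.4]
ee_rot: [[0.234, 0.972, -0.0], [0.972, -0.234, 0.001], [0.001, -0.0, -1.0]]
wrist_force: [-0.6, 0.3, -0.3]
width: 31.7
gripper_force: 40.0
```

arm_command(targets=[[0, 0, 0, 0, 0.2], [0, 0, 0, 0, 0.2], [0, 0, 0, 0, 0.2]])

```text
time_s: 24.2
position: [675.1, 93.6, 273.6]
ee_rot: [[0.232, 0.973, 0.001], [0.973, -0.232, 0.0], [0.0, 0.001, -1.0]]
wrist_force: [-1.2, 0.8, -1.1]
width: 31.3
gripper_force: 40.0
```

```bash
python3 -c "
from h import *
s=camera('scene')
go((*rodpt(225),119.6,RY))
p=get_state()['position']
c,n=np.cos(RY),np.sin(RY)
print([proj(s,(p[0]+c*i-n*(j),p[1]+n*i+c*(j),p[2]-154.7-29.6)).round(1).tolist() for i,j in((16,16),(16,-16),(-16,16))])
f=s['frame'];m=cv2.inRange(cv2.cvtColor(f,cv2.COLOR_BGR2HSV),(8,90,30),(30,255,255));m[:190]=0
k,l,st,ce=cv2.connectedComponentsWithStats(m)
for i in range(1,k):
  if st[i,4]>40 and 250<ce[i,0]<290: q=np.argwhere(l==i);print(st[i],q[q[:,0].argmax()],q[q[:,1].argmin()],q[q[:,1].argmax()])"
```

```text
t 24.25 grasp [675.2  93.4 118.8] a -0.234 w 31.4
  row [-0.04  0.06 -0.08] turn 0.0
[[268.9, 234.6], [260.0, 227.2], [280.1, 229.0]]
[261 209  20  25 215] [233 268] [227 261] [216 280]
```

arm_command(targets=[[-1, 0.06, -0.08, 0, 0.2], [-1.6, 0.06, -0.08, 0, 0.2], [-2.2, 0.06, -0.08, 0, 0.2], [-2.8, 0.06, -0.08, 0, 0.2], [-3.4, 0.06, -0.08, 0, 0.2], [-4, 0.06, -0.08, 0, 0.2], [-4.3, 0.06, -0.08, 0, 0.2], [-4.3, 0.06, -0.08, 0, 0.2]])

```text
time_s: 25.25
position: [665.9, 50.5, 274.0]
ee_rot: [[0.234, 0.972, 0.0], [0.972, -0.234, 0.0], [0.0, 0.0, -1.0]]
wrist_force: [-0.1, 0.7, -1.7]
width: 31.5
gripper_force: 40.0
```

arm_command(targets=[[-0.2, 0, 0, 0, 0.2], [-0.4, 0, 0, 0, 0.2], [-0.6, 0, 0, 0, 0.2], [-0.8, 0, 0, 0, 0.2], [-0.8, 0, 0, 0, 0.2]])

```text
time_s: 25.88
position: [664.4, 45.1, 273.9]
ee_rot: [[0.231, 0.973, 0.002], [0.973, -0.231, 0.005], [0.005, 0.001, -1.0]]
wrist_force: [3.9, 8.6, -3.3]
width: 31.4
gripper_force: 39.9
```

```bash
python3 -c "
from h import *
go((*rodpt(177),119.6,RY));print(get_state()['wrist_force'])"
```

```text
t 25.88 grasp [664.7  45.9 119.2] a -0.233 w 31.4
  row [ 0.1  -0.01 -0.04] turn 0.1
[ 3.87062372  8.56475183 -3.31178905]
```

Firm end contact (9 N) at the expected place, so the cap is home. Ease off and release.

arm_command(targets=[[0.3, 0, 0.1, 0, 0.2], [0.3, 0, 0.2, 0, 0.3], [0.3, 0, 0.2, 0, 0.5], [0.3, 0, 0.2, 0, 0.8], [0.3, 0, 0.2, 0, 0.8], [0.3, 0, 0.2, 0, 0.8], [0.3, 0, -4, 0, 0.8], [0.3, 0, -9, 0, 0.8]])

```text
time_s: 26.88
position: [664.6, 45.7, 363.3]
ee_rot: [[0.233, 0.972, -0.003], [0.972, -0.233, -0.0], [-0.001, -0.003, -1.0]]
wrist_force: [0.6, -0.0, 1.2]
width: 68.4
gripper_force: 0.0
```

arm_command(targets=[[-2, -4, -3, 0, 0.9], [-4, -10, -3, 0, 0.9], [-4, -10, -3, 0, 0.9], [-4, -10, -3, 0, 0.9]])

```text
time_s: 27.38
position: [558.1, 30.2, 394.6]
ee_rot: [[0.233, 0.972, 0.002], [0.972, -0.233, -0.0], [0.0, 0.002, -1.0]]
wrist_force: [-0.6, 0.4, -0.4]
width: 77.1
gripper_force: 0.0
```

```bash
python3 loc.py jar 480.7 32.3 -.118 jar 482.9 -82 -.2 tray 520 -323 -.139; python3 -c "
from h import *
go((481,32.3,110,-.118),(481,32.3,110,-.118+np.pi/3),(481,32.3,110,-.118-np.pi/3))
t=camera('top');s=camera('scene')
W=np.zeros((560,780,3),np.uint8)
W[:480,:420]=cv2.resize(s['frame'][140:260,190:295],None,fx=4,fy=4,interpolation=cv2.INTER_CUBIC)
W[:300,420:]=cv2.resize(t['frame'][170:270,210:330],(360,300),interpolation=cv2.INTER_CUBIC)
cv2.imwrite('pics/cap.png',W)"
```

```text
jar [ 4.8135e+02  3.2288e+01 -1.1800e-01  5.9000e-02]
jar [ 4.82866e+02 -8.19030e+01 -1.97000e-01  1.33000e-01]
tray [ 5.20049e+02 -3.22093e+02 -1.35000e-01  3.10000e-02]
t 27.48 grasp [559.3  30.3 239.6] a -0.235 w 76.7
  row [-1.63 -7.66 12.95] turn -6.7
  row [-1.63 -7.66 12.95] turn -66.7
  row [-1.63 -7.66 12.95] turn 53.3
```

View pics/cap.png

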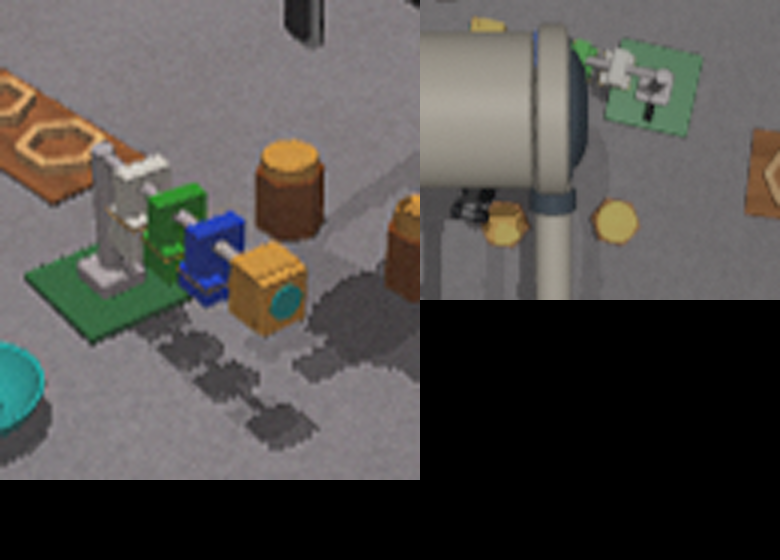

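The cap is seated on the rod end at crop (268,287) with its dot outward, and all tins hang in order. Now the jars, starting with the one at y=-82.

```bash
python3 -c "
from h import *
go((482.9,-82,110,-.19))"
```

```text
t 27.57 grasp [559.3  30.3 239.2] a -0.235 w 77.0
  row [-12.7   -4.81  12.92] turn -2.6
```

arm_command(targets=[[-6, -3, 0, -2.5, 1], [-12.7, -4.8, 4, -2.5, 1], [-12.7, -4.8, 9, -2.5, 1], [-12.7, -4.8, 12.5, -2.5, 1], [-12.7, -4.8, 12.5, -2.5, 1], [-12.7, -4.8, 12.5, -2.5, 1]])

```text
time_s: 28.32
position: [482.8, -82.0, 270.8]
ee_rot: [[0.19, 0.982, 0.002], [0.982, -0.19, -0.0], [-0.0, 0.002, -1.0]]
wrist_force: [0.7, 0.6, 0.3]
width: 85.4
gripper_force: 0.0
```

```bash
python3 -c "
from h import *
go((482.9,-82,36,-.19))"
```

```text
t 28.32 grasp [483.1 -82.1 116.1] a -0.191 w 85.4
  row [ 0.   -0.01  8.01] turn -0.1
```

arm_command(targets=[[0, 0, 4, 0, 1], [0, 0, 8, 0, 1], [0, 0, 8, 0, 1], [0, 0, 8, 0, 0.3], [0, 0, 8, 0, 0.3], [0, 0, 8, 0, 0.3], [0, 0, 8, 0, 0.3], [0, 0, 8, 0, 0.3]])

```text
time_s: 29.32
position: [482.8, -82.2, 191.7]
ee_rot: [[0.191, 0.982, 0.005], [0.982, -0.191, -0.001], [-0.0, 0.005, -1.0]]
wrist_force: [0.7, 0.2, 7.2]
width: 43.4
gripper_force: 42.0
```

```bash
python3 -c "
from h import *
go((513.4,-370.6,95,-.138))"
```

```text
t 29.32 grasp [483.5 -82.4  37. ] a -0.192 w 43.4
  row [-27.72   8.53  -5.76] turn -3.1
```

arm_command(targets=[[0, 0, -5, 0, 0.3], [-13, 4, -7, -1, 0.3], [-27.7, 8.5, -7, -3, 0.3], [-27.7, 8.5, -7, -3, 0.3], [-27.7, 8.5, -7, -3, 0.3], [-27.7, 8.5, -4.5, -3, 0.3], [-27.7, 8.5, -3, -3, 0.3], [-27.7, 8.5, -3, -3, 0.3]])

```text
time_s: 30.32
position: [512.0, -369.4, 216.6]
ee_rot: [[0.139, 0.99, -0.003], [0.99, -0.139, 0.003], [0.003, -0.004, -1.0]]
wrist_force: [0.1, 1.1, -2.1]
width: 43.3
gripper_force: 41.8
```

arm_command(targets=[[0, 0, 0, 0, 0.3], [0, 0, 0, 0, 0.3], [0, 0, 0, 0, 0.3]])

```text
time_s: 30.7
position: [512.8, -369.6, 220.1]
ee_rot: [[0.138, 0.99, 0.001], [0.99, -0.138, -0.001], [-0.001, 0.001, -1.0]]
wrist_force: [1.2, 0.4, -1.7]
width: 43.5
gripper_force: 41.8
```

```bash
python3 -c "
from fit import *
go((513.4,-370.6,43,-.138))
S0=camera('scene');st=get_state();g=st['position']-[0,0,154.7]
o=[];r=fit('jar',g[0],g[1],-.138,[S0],z=g[2]-37,R=45,fixyaw=True,out=o);print(g.round(1),r)
cv2.imwrite('pics/jar1.png',np.hstack([cv2.resize(o[0],(400,400)),cv2.resize(S0['frame'][130:210,145:225],(400,400),interpolation=cv2.INTER_CUBIC)]))
q=pickle.load(open('scene.pkl','rb'))['frame'];cv2.imwrite('pics/tray0.png',cv2.resize(q[150:195,165:230],None,fx=10,fy=10,interpolation=cv2.INTER_CUBIC))
# rim fits: bright wood threshold in both views
for n in('top','scene'):
    c=pickle.load(open(n+'.pkl','rb'))
    k=6;f=cv2.resize(c['frame'],None,fx=k,fy=k,interpolation=cv2.INTER_CUBIC);v=f[...,1].astype(float)
    def ring(P,R0,R1):
        m=[]
        for R in(R1,R0):
            im=np.zeros(v.shape,np.uint8);a=-.138+np.pi/6+np.arange(6)*np.pi/3
            w=np.array([(proj(c,(P[0]+R*np.cos(t),P[1]+R*np.sin(t),16))+.5)*k-.5 for t in a]);cv2.fillConvexPoly(im,np.round(w*16).astype(np.int32),1,shift=4);m.append(im)
        return (m[0]-m[1])>0
    for P in((513.4,-370.6),(526.6,-275.6)):
        def cost(x): 
            return -v[ring(x,27.4,31)].mean()
        b=min((minimize(cost,np.array(P)+d,method='Nelder-Mead',options=dict(initial_simplex=np.array(P)+d+np.array([[0,0],[3,0],[0,3]]))) for d in([0,0],[-2,-2],[2,1])),key=lambda r:r.fun)
        print(n,P,b.x.round(1),round(b.fun,1))
"
```

```text
t 30.7 grasp [ 513.  -369.8   65.4] a -0.138 w 43.5
  row [-0.09  0.07  2.25] turn -0.0
[ 512.7 -369.7   65.2] [ 5.38730e+02 -3.31873e+02 -1.38000e-01  4.61000e-01]
top (513.4, -370.6) [ 513.6 -370.4] -127.6
top (526.6, -275.6) [ 526.9 -275.4] -127.3
scene (513.4, -370.6) [ 515.5 -369.5] -143.8
scene (526.6, -275.6) [ 527.8 -274.9] -144.6
```

View pics/jar1.png

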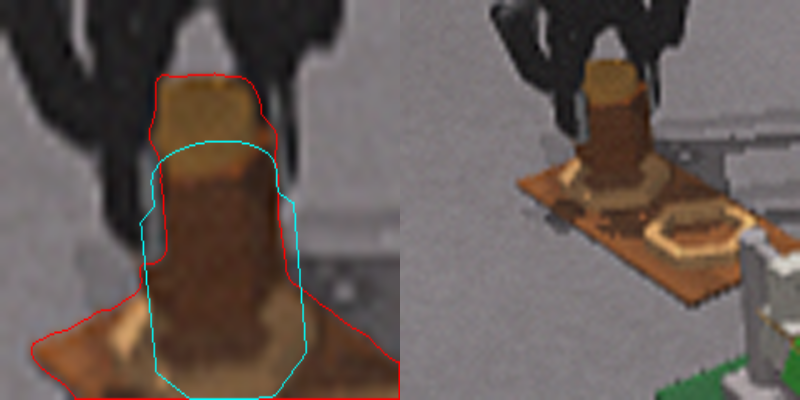

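arm_command(targets=[[-0.03, 0.13, 0.3, 0, 0.3], [-0.03, 0.13, 0.6, 0, 0.3], [-0.03, 0.13, 0.9, 0, 0.3], [-0.03, 0.13, 1.2, 0, 0.3], [-0.03, 0.13, 1.5, 0, 0.3], [-0.03, 0.13, 1.8, 0, 0.3], [-0.03, 0.13, 2.1, 0, 0.3], [-0.03, 0.13, 2.3, 0, 0.3]])

```text
time_s: 31.75
position: [513.8, -370.7, 197.7]
ee_rot: [[0.139, 0.99, 0.0], [0.99, -0.139, -0.001], [-0.0, 0.001, -1.0]]
wrist_force: [-5.8, 3.5, 11.7]
width: 43.3
gripper_force: 43.4
```

arm_command(targets=[[0, 0, 0, 0, 0.3], [0, 0, 0, 0, 0.3]])

```text
time_s: 32.0
position: [513.8, -370.7, 197.7]
ee_rot: [[0.139, 0.99, 0.001], [0.99, -0.139, -0.001], [-0.001, 0.001, -1.0]]
wrist_force: [-3.3, 1.4, 5.7]
width: 43.2
gripper_force: 42.6
```

Underside at 6.0 mm: seated. Release, lift, check the other jar.

arm_command(targets=[[0, 0, 0, 0, 0.5], [0, 0, 0, 0, 0.8], [0, 0, 0, 0, 1], [0, 0, 0, 0, 1], [0, 0, -4, 0, 1], [0, 0, -10, 0, 1], [10, 0, -10, 0, 1], [20, 0, -10, 0, 1]])

```text
time_s: 33.0
position: [531.2, -246.1, 297.1]
ee_rot: [[0.141, 0.99, 0.002], [0.99, -0.141, -0.001], [-0.001, 0.002, -1.0]]
wrist_force: [0.8, 0.3, -0.2]
width: 85.4
gripper_force: 0.0
```

```bash
python3 loc.py jar 480.9 32.3 -.118 ; python3 -c "
from h import *
go((481,32.3,110,-.118),(481,32.3,36,-.118))"
```

```text
jar [ 4.80709e+02  3.23230e+01 -1.18000e-01  2.60000e-02]
t 33.1 grasp [ 532.2 -241.7  141.7] a -0.134 w 85.6
  row [26.5  -8.72  3.23] turn -0.9
  row [26.48 -8.73 10.63] turn -0.9
```

arm_command(targets=[[6, -6, 0, -1, 1], [6, -6, 0, -1, 1], [6, -6, 0, -1, 1], [6, -6, 0, -1, 1]])

```text
time_s: 33.6
position: [480.4, -179.9, 296.3]
ee_rot: [[0.122, 0.993, 0.001], [0.993, -0.122, -0.001], [-0.001, 0.001, -1.0]]
wrist_force: [-0.1, 0.4, 0.1]
width: 85.0
gripper_force: 0.0
```

```bash
python3 -c "
from h import *
go((480.9,32.3,110,-.118),(480.9,32.3,36,-.118))"
```

```text
t 33.6 grasp [ 480.5 -180.   141.6] a -0.122 w 85.0
  row [21.07 -2.54  3.14] turn -0.3
  row [21.08 -2.55 10.54] turn -0.3
```

arm_command(targets=[[10, -1, 0, 0, 1], [21.1, -2.5, 1, 0, 1], [21.1, -2.5, 3, 0, 1], [21.1, -2.5, 3, 0, 1], [21.1, -2.5, 3, 0, 1], [21.1, -2.5, 3, 0, 1]])

```text
time_s: 34.35
position: [481.5, 32.4, 266.3]
ee_rot: [[0.122, 0.992, 0.0], [0.992, -0.122, -0.001], [-0.001, 0.0, -1.0]]
wrist_force: [0.2, -0.5, 0.0]
width: 85.4
gripper_force: 0.0
```

```bash
python3 -c "
from h import *
go((480.9,32.3,36,-.118))"
```

```text
t 34.35 grasp [481.6  32.3 111.6] a -0.123 w 85.4
  row [-0.01 -0.07  7.56] turn -0.3
```

arm_command(targets=[[0, -0.05, 4, 0, 1], [0, -0.05, 7.6, 0, 1], [0, -0.05, 7.6, 0, 1], [0, -0.05, 7.6, 0, 0.3], [0, -0.05, 7.6, 0, 0.3], [0, -0.05, 7.6, 0, 0.3], [0, -0.05, 7.6, 0, 0.3], [0, -0.05, 7.6, 0, 0.3]])

```text
time_s: 35.35
position: [481.2, 33.3, 192.2]
ee_rot: [[0.122, 0.993, 0.004], [0.993, -0.122, -0.001], [-0.0, 0.004, -1.0]]
wrist_force: [0.4, -1.2, 6.2]
width: 43.4
gripper_force: 42.4
```

```bash
python3 -c "
from h import *
go((527.2,-275.2,70,-.138))"
```

```text
t 35.35 grasp [481.8  33.2  37.5] a -0.122 w 43.4
  row [-30.06   8.33  -3.22] turn 0.9
```

arm_command(targets=[[0, 0, -5, 0, 0.3], [-6, 1, -7, 0, 0.3], [-30, 8.3, -7, 1, 0.3], [-30, 8.3, -7, 1, 0.3], [-30, 8.3, -7, 1, 0.3], [-30, 8.3, -7, 1, 0.3], [-30, 8.3, -4.5, 1, 0.3], [-30, 8.3, -3, 1, 0.3]])

```text
time_s: 36.35
position: [525.8, -274.9, 218.0]
ee_rot: [[0.14, 0.99, -0.002], [0.99, -0.14, 0.002], [0.001, -0.003, -1.0]]
wrist_force: [-0.5, -0.4, -1.9]
width: 43.3
gripper_force: 41.9
```

arm_command(targets=[[0, 0, 0, 0, 0.3], [0, 0, 0, 0, 0.3], [0, 0, 0, 0, 0.3], [0, 0, 0, 0, 0.3]])

```text
time_s: 36.85
position: [526.5, -274.2, 221.0]
ee_rot: [[0.138, 0.99, 0.001], [0.99, -0.138, -0.001], [-0.001, 0.001, -1.0]]
wrist_force: [0.3, 0.6, -2.0]
width: 43.4
gripper_force: 41.9
```

```bash
python3 -c "
from h import *
go((527.2,-274.9,43.5,-.138))"
```

```text
t 36.85 grasp [ 526.7 -274.3   66.3] a -0.139 w 43.4
  row [-0.06  0.07  2.28] turn -0.0
```

arm_command(targets=[[-0.08, 0.06, 0.3, 0, 0.3], [-0.08, 0.06, 0.6, 0, 0.3], [-0.08, 0.06, 0.9, 0, 0.3], [-0.08, 0.06, 1.2, 0, 0.3], [-0.08, 0.06, 1.5, 0, 0.3], [-0.08, 0.06, 1.8, 0, 0.3], [-0.08, 0.06, 2.1, 0, 0.3], [-0.08, 0.06, 2.3, 0, 0.3]])

```text
time_s: 37.85
position: [526.8, -275.4, 198.2]
ee_rot: [[0.139, 0.99, 0.0], [0.99, -0.139, -0.0], [-0.0, 0.0, -1.0]]
wrist_force: [-6.1, 3.4, 11.9]
width: 43.4
gripper_force: 43.5
```

arm_command(targets=[[0, 0, 0, 0, 0.3], [0, 0, 0, 0, 0.3]])

```text
time_s: 38.1
position: [526.8, -275.4, 198.2]
ee_rot: [[0.139, 0.99, 0.001], [0.99, -0.139, -0.001], [-0.0, 0.001, -1.0]]
wrist_force: [-2.1, 1.2, 5.8]
width: 43.1
gripper_force: 42.7
```

Underside at 6.0 mm: seated. Release, lift, retreat toward the start side and look.

arm_command(targets=[[0, 0, 0, 0, 0.5], [0, 0, 0, 0, 0.8], [0, 0, 0, 0, 1], [0, 0, 0, 0, 1], [0, 0, -4, 0, 1], [0, 0, -10, 0, 1], [0, 0, -15, 0, 1], [0, 0, -18, 0, 1]])

```text
time_s: 39.1
position: [526.8, -275.3, 380.7]
ee_rot: [[0.139, 0.99, 0.004], [0.99, -0.139, -0.002], [-0.002, 0.004, -1.0]]
wrist_force: [0.4, 0.4, -0.6]
width: 85.6
gripper_force: 0.0
```

arm_command(targets=[[-25, -10, 0, 0, 1], [-25, -10, 0, 0, 1], [-25, -10, 0, 0, 1], [-25, -10, 0, 0, 1], [-25, -10, 0, 0, 1], [-25, -10, 0, 0, 1], [-25, -10, 0, 0, 1]])

```text
time_s: 39.98
position: [394.1, -507.8, 377.1]
ee_rot: [[0.137, 0.991, 0.001], [0.991, -0.137, 0.001], [0.001, 0.0, -1.0]]
wrist_force: [-0.4, 0.9, 0.6]
width: 85.3
gripper_force: 0.0
```

```bash
python3 -c "
from fit import *
t=camera('top');s=camera('scene')
e=rodpt(177);print('cap',fit('cap',e[0],e[1],RY,[t,s],z=87.5,R=40),'expect',e)
print([fit('lid',x,y,0,[t,s],z=6,R=45,fixyaw=True) for x,y in((513.8,-370.7),(526.8,-275.4))])
W=np.zeros((600,800,3),np.uint8)
W[:600,:400]=cv2.resize(s['frame'][120:285,150:260],(400,600),interpolation=cv2.INTER_CUBIC)
W[:300,400:]=cv2.resize(t['frame'][165:270,220:360],(400,300),interpolation=cv2.INTER_CUBIC)
W[300:,400:]=cv2.resize(s['frame'],(400,300))
cv2.imwrite('pics/fin.png',W)"
```

```text
cap [ 6.64431e+02  4.54630e+01 -2.30000e-01  1.57000e-01] expect [664.51320844  46.13503842]
[array([ 5.13382e+02, -3.71043e+02,  0.00000e+00,  2.43000e-01]), array([ 5.26247e+02, -2.76465e+02,  0.00000e+00,  2.33000e-01])]
```

View pics/fin.png

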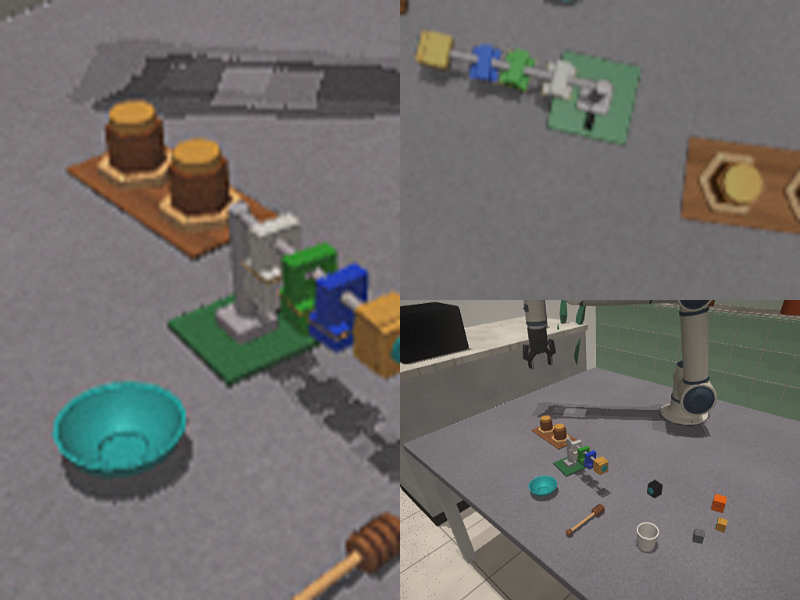

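Jars stand in both pockets at (133,140) and (198,180). White, green, blue and the cap hang in order, with the cap within 1 mm of its expected place. Handing in.

```bash
python3 -c "
from bench import hand_in
print(hand_in())"
```

```text
the job is handed in; nothing more can be done
None
```

I handed the job in after about 40 s of robot time: the white, green and blue tins hang in order (red was absent), the gold cap is pushed home on the rod's end, and both jars are down in their pockets; the hand-in call gave no verdict.

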